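# Set up a nested ring mould on the pouring stand

## Robot

A 6-joint arm with a two-finger parallel gripper is mounted at the origin on a cart in front of the work surface, level with it; the furniture and walls round the work are solid. World frame = base frame: x ahead of the robot, y to its left, z up, the work surface at z = 0. Lengths are in m, angles in rad, forces in N, time in s.
With the tool pointing down it reaches from about 0.35 to 0.875 m from the base axis. Payload 15.5 kg.
Tool frame: the origin (TCP) lies on the centre line of the jaws, within the pads' length; the fingertips stand 19 mm ahead of it and the grasp point (between the pads) is the TCP; z points along the fingers, y is the line along which they close (so a half turn about z gives the same grasp; the last joint's range is limited). The gripper opens to 85 mm and grips with 20 to 120 N. Pads are 22 mm wide; open, the fingers measure 114 mm over their backs; the gripper's body (76 mm by 85 mm) begins 54 mm behind the grasp point. The pads swing forward as they close: fully open they stand 13 mm farther back than shut.
Start: joints at [-1.327, 0.494, 1.345, -0, 1.302, -0.096], TCP at [0.208, -0.589, 0.25] pointing down, gripper open.
Joint ranges: [-2.91, 2.91], [-0.82, 2.16], [0.22, 2.67], [-1.22, 4.37], [0.12, 2.79], [-3.08, 3.08]. Speed limits (rad/s): [1.89, 1.89, 2.57, 3.01, 3.01, 3.01].

## Interface

Orientations are given as a unit quaternion [x, y, z, w].
In Python, from bench import arm gives the robot as it stands.
- The arm moves only by the shell command python3 -m inch 'ROWS'. ROWS is JSON, a list that holds one entry, the list of rows, each a list of 7 numbers: the opening, from 0 (shut) to 1 (fully open), then the shift along the tool's x, y, z in mm, then the turn, a rotation vector about the tool's x, y, z in rad. A call has 1 to 8 rows; each row is the pose to reach, as a shift and turn from the pose commanded when the call began, along the tool's axes at that moment; what a row does not reach only later rows make up. A row lasts 1/10 s, in which the tool goes at most 50 mm and 8.59 degrees, less where a joint would pass 70% of its speed; a pose out of reach is approached as far as the arm can. A call with a gripper value outside its range is refused whole. The fingers move at their own pace and stop on an object; the grip force is fixed at half the most. Time passes only in rows, so rows that repeat a pose let the fingers close. It gives the time, the measured TCP pose, the force, the opening and the grip force at its end, in the units of the state.
- arm.get_state(): the state, without advancing time (a new reading comes with each control period).
- arm.grab_frame(name): name is "side" or "top"; returns the picture (420x560x3 uint8, red, green, blue); there is no depth.
- arm.camera_info(name): a dict with "mtx" (3x3 intrinsics, pixels), "R" (3x3) and "t" (3): a world point X has camera coordinates R X + t. Camera axes: x right, y down, z forward; pixel columns grow to the right and rows downward; lengths in m; the calibration is good to about 2 mm. A picture is of the moment at which its call begins. camera_info takes no time and is no camera call.
- arm.finish_job(): hands the job in; it is judged then, once.
The state is a dict: "time_s": time; "qpos": joint angles; "dq": joint speeds; "tau": joint torques, N m; "position": TCP position; "orientation": TCP orientation; "ft_force": force on the tool from outside, world axes, zero at the start; "wrist_torque": the same for the moment, N m; "width": finger opening in m; "grip_force": force on a finger pad.
Only numpy, scipy, OpenCV 4.12 (cv2) and the standard library are available. Lean on these libraries where they do the work, as an engineer would, in place of code of your own. Each camera call takes 0.05 s, during which the arm holds its last target. There are 200 camera calls.

## Task

Set up the ring mould for casting: while nothing is in it yet, level the round tray of the pouring stand by turning its two black knobs, then nest all the tins in it, widest first and narrowest last, one inside the other, standing upright within the tray's raised edge. The screw jar that stands in the widest tin must come out first and be left upright on the bench, well away from the tray. Leave the tray level and everything else on the bench where it is.

Things in the scene. Friction and masses are not known exactly. Their poses are not given: they have to be found in the camera images.
- tray_floor (a point): centre of the upper face of the round aluminium tray's floor; its attitude is the tray's (z = normal of the floor). The tray is 174 mm across outside, its floor is flat and 164 mm across inside a raised edge that is 10 mm high and 5 mm thick. When level its floor is 47 mm above the bench. It tilts about its centre on a pivot post of the fixed pouring stand.
- knob_left_grip (a point): centre of the left levelling knob (seen from the robot; at 135 degrees in the tray's plan, i.e. toward -x +y of the stand): upright black fluted round knob, 36 mm diameter, 20 mm high (from 64 to 84 mm above the bench), on a screw 142 mm from the tray centre. Its place is fixed and it only turns, with light friction (0.06 N m); z is its turning axis, pointing up.
- knob_left (a joint): angle of the left knob in rad, grows clockwise as seen from above; limits -4 to 4; 0 is level. It stays where it is left. Turning it clockwise raises the tray's edge beside this knob by 0.04 rad of tilt per rad of turn; anticlockwise lowers it. It does not change the other tilt.
- tray_left (a joint): tilt of the tray toward the left knob in rad: positive = the edge beside the left knob is high, negative = low, 0 = level. Driven by the left knob only (0.04 rad per rad).
- knob_right_grip (a point): centre of the right levelling knob (seen from the robot; at 225 degrees, toward -x -y of the stand): upright black fluted round knob, 36 mm diameter, 20 mm high (from 64 to 84 mm above the bench), on a screw 142 mm from the tray centre. Its place is fixed and it only turns, with light friction (0.06 N m); z is its turning axis, pointing up (it leans sideways with the left tilt, upright once that is level).
- knob_right (a joint): angle of the right knob in rad, grows clockwise as seen from above; limits -4 to 4; 0 is level. It stays where it is left. Turning it clockwise raises the tray's edge beside this knob by 0.04 rad of tilt per rad of turn; anticlockwise lowers it. It does not change the other tilt.
- tray_right (a joint): tilt of the tray toward the right knob in rad: positive = the edge beside the right knob is high, negative = low, 0 = level. Driven by the right knob only (0.04 rad per rad).
- tin1_mid (a point): centre, half-way up, of the widest and lowest of the open round steel tins: 144 mm outside diameter, 40 mm high, straight wall 4 mm thick, floor 4 mm thick, z up along its axis, about 150 g. Always present. At the start the screw jar stands in it.
- tin2_mid (a point): centre, half-way up, of the second widest of the open round steel tins: 122 mm outside diameter, 60 mm high, straight wall 4 mm thick, floor 4 mm thick, z up along its axis, about 130 g. May be absent. Each tin fits inside the next wider one with about 7 mm to spare all round (the widest in the tray with 10 mm) and stands higher than it, so that its rim can be pinched.
- tin3_mid (a point): centre, half-way up, of the middle of the open round steel tins: 100 mm outside diameter, 80 mm high, straight wall 4 mm thick, floor 4 mm thick, z up along its axis, about 110 g. May be absent.
- tin4_mid (a point): centre, half-way up, of the second narrowest of the open round steel tins: 78 mm outside diameter, 100 mm high, straight wall 4 mm thick, floor 4 mm thick, z up along its axis, about 90 g. May be absent.
- tin5_mid (a point): centre, half-way up, of the narrowest and tallest of the open round steel tins: 56 mm outside diameter, 120 mm high, straight wall 4 mm thick, floor 4 mm thick, z up along its axis, about 70 g. May be absent.
- screw_jar_mid (a point): centre, half-way up, of a closed jar of screws with a yellow cap: 60 mm diameter (cap 56 mm, top 12 mm), 76 mm high, about 180 g; stands in the widest tin at the start, 4 mm above the bench
- duct_tape: roll of grey duct tape lying flat, 104 mm diameter, 48 mm high, origin at the centre of its underside; bystander
- sanding_block: black rubber sanding block, 72 x 108 x 38 mm, origin at the centre of its underside; bystander near the bench's front edge
- hex_keys: red holder of hex keys, 45 x 78 x 20 mm, origin at the centre of its underside; bystander
- tape_measure: yellow tape measure, 75 x 89 x 34 mm, origin at the centre of its underside; bystander behind the stand
Not all that is in view belongs to the job. What is shaped like the part that bears tin2_mid but orange is not meant.

How it is judged:
By the outcome, as a careful person would: the job done as asked, in the order asked, and still so for the second after the job is handed in, with the robot touching nothing.
Of tin2, tin3, tin4, tin5 only 3 to 4 are there at a start; the rules pass over those that are not, and their reading is None.
At some moment in a run one of tin1, tin2, tin3 may be knocked a few centimetres aside while the robot is not near it.
It also fails if it takes over 210 s, if anything falls off the work surface, if the arm or the gripper's body presses on something with over 40 N, if the wrist force passes 120 N, or if a joint passes its speed limit or range.

## Working session

There is one attempt and no reset: what is moved stays moved. The work goes in short steps, Python scripts to look and compute and a shell command to move; the robot and the scene stay as the last step left them, time stands still between calls to the robot, and variables do not carry over. Pictures are saved under pics/ and viewed, at most 14 in all, crops included, and the job is handed in when it is done.

```bash
ls; mkdir -p pics; python3 - <<'E'
from bench import arm
import cv2
s=arm.get_state(); print(s)
for n in("side","top"):
    cv2.imwrite(f"pics/{n}0.png",arm.grab_frame(n)[:,:,::-1]); print(n,arm.camera_info(n))
E
```

```text
pics
{'time_s': 0.0, 'qpos': array([-1.32747619e+00,  4.94176021e-01,  1.34617256e+00, -7.33565942e-07,
        1.30252369e+00, -9.54958543e-02]), 'dq': array([-7.54123825e-04,  1.43160542e-03,  5.70804717e-05, -5.71552787e-04,
        9.57257282e-04,  2.57365572e-04]), 'tau': array([-4.40864183e-03, -8.82181120e+01, -3.83874285e+01, -4.40059957e-04,
        1.00909863e-02,  2.22998239e-05]), 'position': array([ 0.20764827, -0.58910919,  0.24969067]), 'orientation': array([ 9.85684533e-01,  1.68598909e-01, -4.75991215e-05, -6.38034413e-04]), 'ft_force': array([-0.12079121, -0.20171527, -0.84719278]), 'wrist_torque': array([0.01089759, 0.02355555, 0.06638626]), 'grip_force': 0.0, 'width': 0.08524367012996702}
side {'mtx': array([[493.63894518,   0.        , 289.80923881],
       [  0.        , 493.63894518, 213.21529808],
       [  0.        ,   0.        ,   1.        ]]), 'R': array([[ 0.95240162, -0.30378184,  0.02545095],
       [-0.08603944, -0.34795995, -0.93355294],
       [ 0.29245233,  0.88692754, -0.35753484]]), 't': array([-0.53121926,  0.14212024,  1.26585086])}
top {'mtx': array([[471.08202027,   0.        , 285.58174667],
       [  0.        , 471.08202027, 207.6645584 ],
       [  0.        ,   0.        ,   1.        ]]), 'R': array([[ 0.01028555, -0.99985831,  0.01332509],
       [-0.99124227, -0.0119496 , -0.13151416],
       [ 0.13165476, -0.0118557 , -0.99122473]]), 't': array([0.03468903, 0.56741377, 1.55569822])}
```

View pics/top0.png

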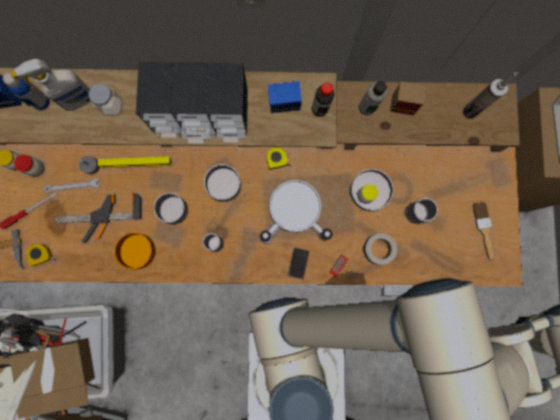

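View pics/side0.png

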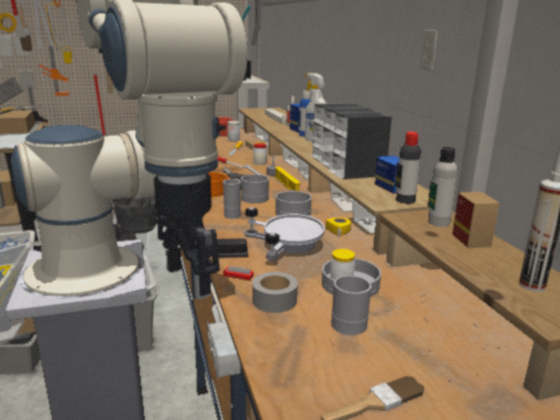

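```bash
cat > h.py <<'E'
import numpy as np, cv2
from bench import arm
CI={n:arm.camera_info(n) for n in("side","top")}
def pt(n,uv,z):
    c=CI[n];R=np.array(c["R"]);t=np.array(c["t"]);C=-R.T@t
    d=R.T@np.linalg.inv(c["mtx"])@np.array([uv[0],uv[1],1.]); return C+d*(z-C[2])/d[2]
def px(n,X):
    c=CI[n];p=c["mtx"]@(c["R"]@np.array(X)+c["t"]);return p[:2]/p[2]
def crop(n,f,x0,y0,x1,y1,s,name,im=None):
    im=f[y0:y1,x0:x1,::-1]; cv2.imwrite("pics/"+name,cv2.resize(im,None,fx=s,fy=s,interpolation=cv2.INTER_CUBIC))
E
python3 - <<'E'
from h import *
f=cv2.imread("pics/top0.png")[:,:,::-1]; g=cv2.imread("pics/side0.png")[:,:,::-1]
crop("top",f,120,145,450,285,2.4,"tc0.png")
crop("side",g,180,160,400,340,3,"sc0.png")
for n in CI: print(n,-CI[n]["R"].T@CI[n]["t"])
for nm,uv,z in [("tray",(295,205),.047),("t1",(371,190),.04),("A",(222,182),.06),("B",(170,208),.08),("C",(424,210),.1),("D",(212,242),.12),("kl",(265,236),.084),("kr",(327,234),.084)]: print(nm,pt("top",uv,z))
E
```

```text
side [ 0.14796099 -1.2346406   0.59878259]
top [0.35727264 0.05990838 1.61620726]
tray [0.57511878 0.00954918 0.047     ]
t1 [ 0.63072305 -0.24881284  0.04      ]
A [0.64814752 0.25524485 0.06      ]
B [0.55563416 0.42049491 0.08      ]
C [ 0.55641733 -0.40924992  0.1       ]
D [0.44350433 0.27391825 0.12      ]
kl [0.4669828  0.10758838 0.084     ]
kr [ 0.47578153 -0.09437581  0.084     ]
```

View pics/tc0.png

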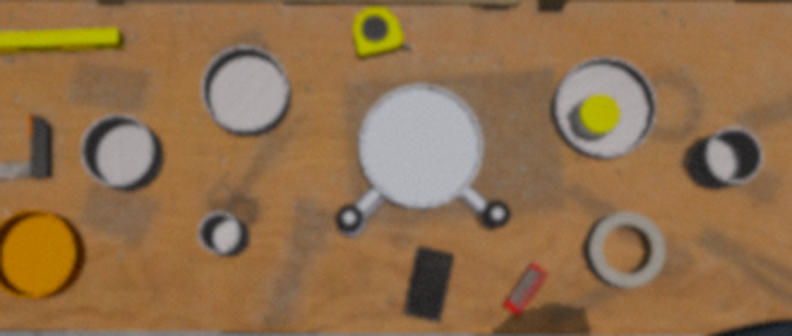

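View pics/sc0.png

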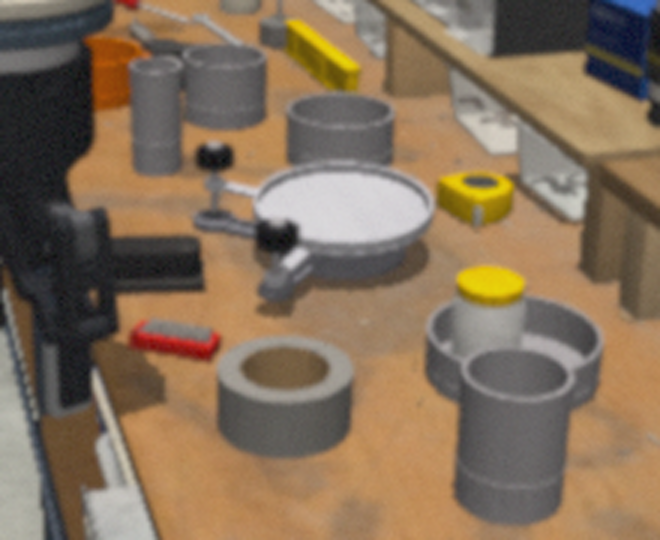

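```bash
python3 - <<'E'
from h import *
f=cv2.imread("pics/top0.png"); g=cv2.imread("pics/side0.png")
# top: tray and tin rims by Hough circle on 4x upscaled ROI, radius from the given size
U=cv2.GaussianBlur(cv2.resize(cv2.cvtColor(f,cv2.COLOR_BGR2GRAY),None,fx=4,fy=4,interpolation=cv2.INTER_CUBIC),(0,0),2)
for nm,uv,z,D in [("tray",(295,205),.057,.174),("tin1",(371,190),.04,.144),("tin2",(222,182),.06,.122),("tin3",(170,208),.08,.1),("tin4",(425,210),.1,.078),("tin5",(212.5,242),.12,.056)]:
    X=pt("top",uv,z); c=CI["top"]; dep=(c["R"]@X+c["t"])[2]; r=4*c["mtx"][0,0]*D/2/dep
    x0,y0=[int(4*v-1.6*r) for v in uv]; roi=U[y0:y0+int(3.2*r),x0:x0+int(3.2*r)]
    C=cv2.HoughCircles(roi,cv2.HOUGH_GRADIENT_ALT,1,1,param1=120,param2=0.4,minRadius=int(r*.85),maxRadius=int(r*1.12))
    print(nm,"r exp",round(r,1))
    if C is not None:
        for q in C[0][:4]:
            p=((q[0]+x0+.5)/4-.5,(q[1]+y0+.5)/4-.5); print("   ",np.round(p,1),round(float(q[2]),1),np.round(pt("top",p,z)[:2],4))
# yellow cap
hsv=cv2.cvtColor(f,cv2.COLOR_BGR2HSV); m=cv2.inRange(hsv,(24,150,130),(36,255,255)); 
n,_,st,ce=cv2.connectedComponentsWithStats(m)
for i in range(1,n):
    if st[i,4]>60: print("yel",st[i],ce[i],pt("top",ce[i],.08)[:2])
# side: knobs dark
# tray profile in side
cx,cy=pt("top",(295,205),.057)[:2]; G=cv2.cvtColor(g,cv2.COLOR_BGR2GRAY).astype(np.float32); S=cv2.cvtColor(g,cv2.COLOR_BGR2HSV)[:,:,1].astype(np.float32)
for az in (45,90,135,225,270,315):
    a=np.radians(az); zs=np.arange(.03,.085,.003); P=np.array([px("side",(cx+.087*np.cos(a),cy+.087*np.sin(a),z)) for z in zs]).astype(np.float32)
    print(az,np.round(P[0],0),"V",cv2.remap(G,P[:,0:1],P[:,1:2],1).ravel().astype(int),"S",cv2.remap(S,P[:,0:1],P[:,1:2],1).ravel().astype(int))
E
```

```text
tray r exp 104.1
    [294.4 203.9] 103.7 [0.5775 0.012 ]
tin1 r exp 84.7
    [371.1 190.1] 78.0 [ 0.6303 -0.2492]
    [369.9 192.4] 79.2 [ 0.6225 -0.2449]
tin2 r exp 72.8
    [222.1 182.9] 67.3 [0.6452 0.2547]
    [225.4 184.6] 68.7 [0.6394 0.2437]
    [221.4 186.9] 73.9 [0.6316 0.2569]
tin3 r exp 61.0
    [173.4 210.1] 57.1 [0.5487 0.4092]
    [170.1 206.9] 57.2 [0.5594 0.4202]
tin4 r exp 47.9
    [424.4 210.1] 43.6 [ 0.556  -0.4105]
    [425.6 209.4] 44.4 [ 0.5585 -0.4146]
tin5 r exp 35.4
    [212.9 241.1] 34.7 [0.4463 0.2712]
    [210.6 241.1] 35.7 [0.4462 0.2784]
yel [267 147  21  21 239] [276.58995816 157.61506276] [0.72937284 0.07326455]
yel [  0 150  12  15 156] [  5.05128205 157.04487179] [0.71915644 0.97200944]
yel [ 98 156  72  11 500] [133.204 160.7  ] [0.71246472 0.54895768]
yel [362 185  16  16 196] [369.44387755 192.10204082] [ 0.61665812 -0.23571504]
yel [ 27 245  21  20 198] [ 37.45959596 254.73737374] [0.39856818 0.8399965 ]
45 [307. 225.] V [213 213 214 214 213 206 174 136 125 140 136 110  90  88  91  92  90  87
  85] S [2 1 2 2 4 5 3 3 6 5 6 6 6 6 9 6 5 6 6]
90 [285. 223.] V [212 213 213 212 211 208 193 155 131 136 135 125 114 106 101  99  97  98
  99] S [2 3 3 3 5 4 5 5 7 6 5 5 5 6 6 7 6 3 6]
135 [268. 228.] V [212 211 209 201 182 154 131 135 153 162 160 148 139 138 143 146 146 147
 148] S [  4   5   5   5   3   3   6   8  20  43  68  88 103 110 116 124 133 136
 137]
225 [280. 245.] V [192 203 191 156 120 112 137 166 182 188 193 203 211 214 214 214 213 213
 214] S [4 5 5 5 2 2 4 5 6 4 6 5 4 4 4 4 3 2 2]
270 [304. 247.] V [ 76  78  92 107 114 121 145 179 199 206 208 210 210 211 211 210 211 211
 212] S [12  7  8  9  8  4  3  4  4  3  4  5  5  3  3  5  5  4  4]
315 [322. 241.] V [112 122 126 125 119 114 112 120 143 169 183 180 173 162 158 162 168 172
 170] S [98 98 93 86 73 54 29 13  8  7  5  6  4  5  9 11 22 39 67]
```

```bash
python3 - <<'E'
from h import *
g=cv2.imread("pics/side0.png")
x0,y0,s=242,198,8
c=cv2.resize(g[y0:y0+60,x0:x0+95],None,fx=s,fy=s,interpolation=cv2.INTER_CUBIC)
for r,z,col in((.087,.057,(0,0,255)),(.082,.057,(0,255,0)),(.082,.047,(255,0,0))):
  for az in range(0,360,15):
    a=np.radians(az);p=px("side",(.5775+r*np.cos(a),.012+r*np.sin(a),z));q=((p-[x0,y0]+.5)*s-.5)
    cv2.circle(c,(int(q[0]),int(q[1])),3 if az%45==0 else 1,col,-1)
cv2.imwrite("pics/tray0.png",c)
E
```

```text
(no output)
```

View pics/tray0.png

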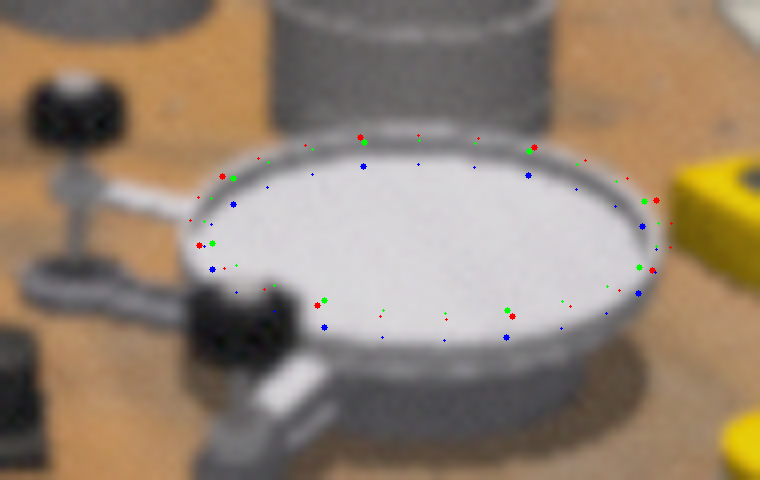

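```bash
cat >> h.py <<'E'
def circ_pose(n,P,r):
    """pixel points of a circle of radius r -> candidate (centre, normal) in world, from the ellipse's cone"""
    c=CI[n]; Ki=np.linalg.inv(c["mtx"]); (x,y),(A,B),th=cv2.fitEllipseDirect(np.float32(P)); th=np.radians(th)
    M=np.array([[np.cos(th),-np.sin(th),x],[np.sin(th),np.cos(th),y],[0,0,1]])@np.diag([A/2,B/2,1]); Mi=np.linalg.inv(M)
    Q=np.linalg.inv(Ki).T@(Mi.T@np.diag([1,1,-1])@Mi)@np.linalg.inv(Ki); Q/=np.linalg.norm(Q)
    w,V=np.linalg.eigh(Q)
    if np.sum(w>0)<2: w,V=-w[::-1],V[:,::-1]
    l3,l2,l1=w; e3,e2,e1=V[:,0],V[:,1],V[:,2]; out=[]
    for s in(1,-1):
        nn=s*np.sqrt((l1-l2)/(l1-l3))*e1+np.sqrt((l2-l3)/(l1-l3))*e3
        for s2 in(1,):
            cc=r*(s*np.sqrt(-l3/l1*(l1-l2)/(l1-l3))*e1*-1+np.sqrt(-l1/l3*(l2-l3)/(l1-l3))*e3)
            for ccc in(cc,r*(s*np.sqrt(-l3/l1*(l1-l2)/(l1-l3))*e1+np.sqrt(-l1/l3*(l2-l3)/(l1-l3))*e3)):
                if ccc[2]<0: ccc=-ccc
                N=c["R"].T@nn; N*=np.sign(N[2]); out.append((c["R"].T@(ccc-c["t"]),N))
    return out
def tilts(N):
    # heights grow against the normal's slope: tilt toward az = -n.u/nz
    u=lambda a:np.array([np.cos(np.radians(a)),np.sin(np.radians(a))]); g=-N[:2]/N[2]; return g@u(135),g@u(225)
E
python3 - <<'E'
from h import *
P=np.array([(180,238),(192,205),(222,175),(300,145),(360,132),(440,127),(535,140),(600,165),(645,200),(665,232),(655,275),(600,330),(520,360),(430,375),(340,371)],float)
p=(P+.5)/8-.5+[242,198]
print(cv2.fitEllipseDirect(np.float32(p)))
for C,N in circ_pose("side",p,.087): print(C,N,tilts(N))
# self test with a level tray
t=np.array([px("side",(.5775+.087*np.cos(a),.012+.087*np.sin(a),.057)) for a in np.arange(0,6.2,.3)])
for C,N in circ_pose("side",t,.087): print("lvl",C,N)
E
```

```text
((293.7591857910156, 228.91322326660156), (30.98048210144043, 61.37942123413086), 88.53013610839844)
[ 0.56445655 -0.01146556  0.05427627] [0.21124231 0.77227509 0.59913928] (np.float64(-0.6621333260326946), np.float64(1.1607515174517116))
[ 0.5647899  -0.00965892  0.05861002] [0.21124231 0.77227509 0.59913928] (np.float64(-0.6621333260326946), np.float64(1.1607515174517116))
[ 0.5647899  -0.00965892  0.05861002] [-0.08901152 -0.10981644  0.98995823] (np.float64(0.014860523810503352), np.float64(-0.1420187215295595))
[ 0.56445655 -0.01146556  0.05427627] [-0.08901152 -0.10981644  0.98995823] (np.float64(0.014860523810503352), np.float64(-0.1420187215295595))
lvl [0.57750009 0.01200022 0.0569999 ] [ 4.40727846e-08 -1.81596189e-07  1.00000000e+00]
lvl [0.57703521 0.01065099 0.05353967] [ 4.40727846e-08 -1.81596189e-07  1.00000000e+00]
lvl [0.57703521 0.01065099 0.05353967] [0.22964318 0.66648748 0.70926613]
lvl [0.57750009 0.01200022 0.0569999 ] [0.22964318 0.66648748 0.70926613]
```

```bash
cat >> h.py <<'E'
from scipy.spatial.transform import Rotation as Ro
def rel(x,y,z,yaw,s=None):
    s=s or arm.get_state(); R=Ro.from_quat(s["orientation"]); T=Ro.from_euler("z",yaw)*Ro.from_quat([1,0,0,0])
    d=R.inv().apply(np.array([x,y,z])-s["position"])*1000; print("t",round(s["time_s"],2),"shift",np.round(d,1),"turn",np.round((R.inv()*T).as_rotvec(),3),"q6",round(s["qpos"][5],2))
E
python3 - <<'E'
from h import *
f=cv2.imread("pics/top0.png"); G=cv2.cvtColor(f,cv2.COLOR_BGR2GRAY)
for x,y in((265,236),(326,234)):
    r=G[y-9:y+10,x-9:x+10]; m=(r<75).astype(np.uint8); n,l,st,ce=cv2.connectedComponentsWithStats(m); i=1+np.argmax(st[1:,4])
    h=cv2.convexHull(np.argwhere(l==i)[:,::-1].astype(np.int32)); M=cv2.minEnclosingCircle(h.astype(np.float32)); p=np.array(M[0])+[x-9,y-9]; print(p,M[1],ce[i]+[x-9,y-9],pt("top",p,.08))
rel(.476,-.092,.15,np.pi-.0)
E
```

```text
[264.5 235.5] 5.700977325439453 [264.5        236.29310345] [0.46888313 0.10936929 0.08      ]
[325.5 234.5] 6.670932292938232 [325.1875 234.4875] [ 0.47439866 -0.08986723  0.08      ]
t 0.1 shift [ 418.3 -379.6  100.2] turn [-0.000e+00 -2.000e-03 -2.803e+00] q6 -0.1
```

```bash
r='[0.6,418,-378,40,0,0,-1.2]'; python3 -m inch '[[[0.6,418,-378,40,0,0,-1.2],[0.6,418,-378,40,0,0,-1.2],[0.6,418,-378,40,0,0,-1.2],[0.6,418,-378,40,0,0,-1.2],[0.6,418,-378,40,0,0,-1.2],[0.6,418,-378,40,0,0,-1.2],[0.6,418,-378,40,0,0,-1.2],[0.6,418,-378,40,0,0,-1.2]]]'; python3 -c "
from h import *
rel(.4745,-.090,.15,np.pi)"
```

```text
time_s: 0.9
position: [0.3983, -0.2368, 0.2218]
orientation: [0.716, 0.698, 0.0, -0.0]
ft_force: [1.1, -0.3, -0.0]
width: 0.0515
grip_force: 0.0
t 0.9 shift [148.8  72.3  71.8] turn [ 0.    -0.    -1.597] q6 -0.64
```

```bash
python3 -m inch '[[[0.6,149,72,70,0,0,-1.2],[0.6,149,72,70,0,0,-1.2],[0.6,149,72,70,0,0,-1.2],[0.6,149,72,70,0,0,-1.2],[0.6,149,72,70,0,0,-1.2],[0.6,149,72,70,0,0,-1.2],[0.6,149,72,70,0,0,-1.2],[0.6,149,72,70,0,0,-1.2]]]' | head -2;python3 -m inch '[[[0.6,0,0,0,0,0,-0.39],[0.6,0,0,0,0,0,-0.39],[0.6,0,0,0,0,0,-0.39],[0.6,0,0,0,0,0,-0.39]]]'; python3 - <<'E'
from h import *
rel(.4745,-.090,.082,np.pi)
crop("top",arm.grab_frame("top"),240,180,360,270,6,"k1.png"); crop("side",arm.grab_frame("side"),220,170,340,260,6,"k1s.png")
E
```

```text
time_s: 1.7
position: [0.4745, -0.0919, 0.1517]
time_s: 2.1
position: [0.4745, -0.0921, 0.1518]
orientation: [0.006, 1.0, 0.0, -0.0]
ft_force: [-0.9, -0.1, 0.6]
width: 0.0513
grip_force: 0.0
t 2.1 shift [-0.   2.1 69.8] turn [ 0.    -0.    -0.011] q6 -1.87
```

View pics/k1s.png

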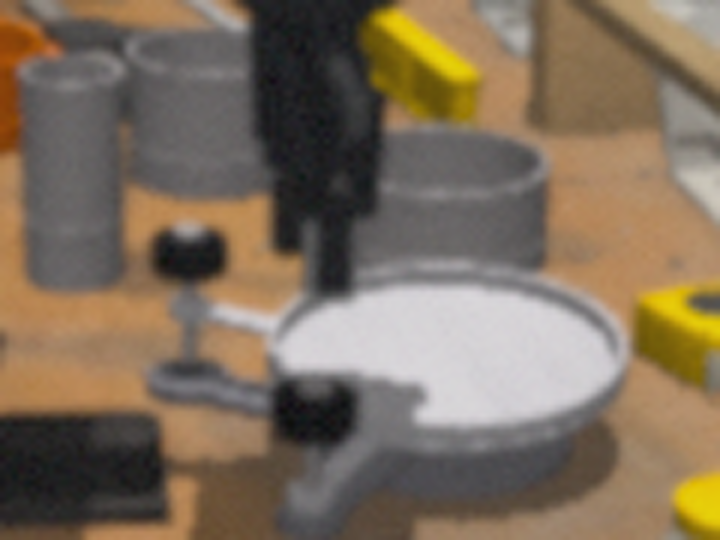

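```bash
python3 -m inch '[[[0.6,0,1,68,0,0,0],[0.6,0,1,68,0,0,0],[0.6,0,1,68,0,0,0],[0,0,1,68,0,0,0],[0,0,1,68,0,0,0],[0,0,1,68,0,0,0],[0,0,1,68,0,0,0],[0,0,1,68,0,0,0]]]';python3 -m inch '[[[0,0,0,0,0,0,0.6],[0,0,0,0,0,0,0.6],[0,0,0,0,0,0,0.6],[0,0,0,0,0,0,0.6],[0,0,0,0,0,0,0.6]]]'; python3 - <<'E'
from h import *
print(arm.get_state()["wrist_torque"])
crop("side",arm.grab_frame("side"),220,170,340,260,6,"k2s.png")
E
```

```text
time_s: 3.0
position: [0.4754, -0.0932, 0.0854]
orientation: [0.007, 1.0, -0.002, 0.001]
ft_force: [-5.1, -26.7, -7.7]
width: 0.0341
grip_force: 60.3
time_s: 3.5
position: [0.4755, -0.093, 0.0853]
orientation: [0.305, 0.952, -0.001, 0.001]
ft_force: [-4.6, -24.0, -8.5]
width: 0.0338
grip_force: 60.4
[-3.98422633  0.79963857 -0.05997082]
```

View pics/k2s.png

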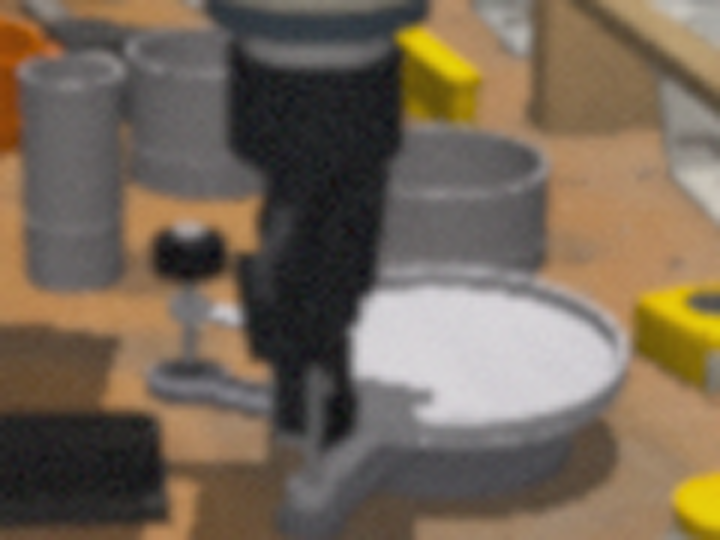

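```bash
python3 -m inch '[[[0,-1.7,-2.5,0,0,0,0.15],[0,-1.7,-2.5,0,0,0,1.2],[0,-1.7,-2.5,0,0,0,1.2],[0,-1.7,-2.5,0,0,0,1.2],[0,-1.7,-2.5,0,0,0,1.2],[0,-1.7,-2.5,0,0,0,1.2],[0,-1.7,-2.5,0,0,0,1.2],[0,-1.7,-2.5,0,0,0,1.2]]]';python3 -m inch '[[[0,0,0,0,0,0,0.8],[0,0,0,0,0,0,0.8],[0,0,0,0,0,0,0.8],[0,0,0,0,0,0,0.8],[0,0,0,0,0,0,0.8],[0,0,0,0,0,0,0.8]]]'; python3 - <<'E'
from h import *
s=arm.get_state();print(s["wrist_torque"],s["qpos"][5])
crop("side",arm.grab_frame("side"),220,170,340,260,6,"k3s.png")
E
```

```text
time_s: 4.35
position: [0.4757, -0.0935, 0.0853]
orientation: [0.79, 0.614, 0.001, 0.001]
ft_force: [7.5, 12.9, -8.5]
width: 0.0339
grip_force: 61.4
time_s: 4.95
position: [0.4762, -0.0936, 0.0854]
orientation: [0.966, 0.258, 0.002, 0.0]
ft_force: [9.6, 12.1, -10.2]
width: 0.034
grip_force: 61.4
[ 2.49133133 -0.98655008  0.06049131] 0.7297514257331036
```

View pics/k3s.png

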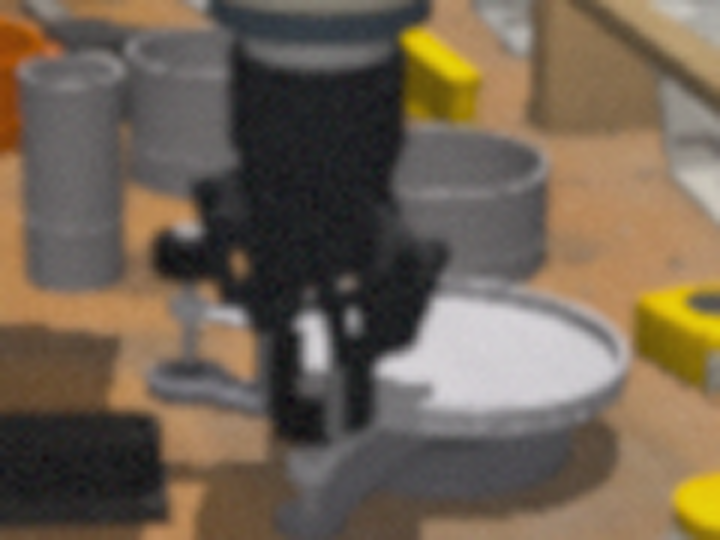

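```bash
python3 -m inch '[[[0,0,0,0,0,0,0.7],[0,0,0,0,0,0,0.7],[0,0,0,0,0,0,0.7],[0,0,0,0,0,0,0.7],[0,0,0,0,0,0,0.7],[0,0,0,0,0,0,0.7]]]'|head -3;python3 -m inch '[[[0.5,0,0,0,0,0,0],[0.5,0,0,0,0,0,0],[0.5,0,0,0,0,0,0],[0.5,0,0,-80,0,0,0],[0.5,0,0,-80,0,0,0],[0.5,-60,60,-80,0,0,0],[0.5,-60,60,-80,0,0,0]]]'; cat >> h.py <<'E'
def tray(g,cx=.5745,cy=.012,show=True):
    G=cv2.cvtColor(g,cv2.COLOR_RGB2GRAY).astype(np.float32); A=[];b=[];o=[]
    for az in list(range(15,150,9))+list(range(235,310,9)):
        a=np.radians(az); far=az<180; z0=.047 if far else .057; zs=np.arange(z0-.02,z0+.02,.0005)
        P=np.array([px("side",(cx+.082*np.cos(a),cy+.082*np.sin(a),z)) for z in zs]).astype(np.float32)
        v=cv2.remap(G,P[:,0:1],P[:,1:2],1).ravel(); k=np.flatnonzero((v[:-1]-172)*(v[1:]-172)<0)
        if len(k)!=1 or (v[0]>v[-1])!=far: continue
        d=zs[k[0]]-z0; A.append([1,.082*np.cos(a-np.pi*.75),.082*np.cos(a-np.pi*1.25)]); b.append(d); o.append((az,round(d*1e3,1)))
    s,res,_,_=np.linalg.lstsq(np.array(A),np.array(b),rcond=None); print("c,left,right",np.round(s,4),"rms mm",np.std(np.array(A)@s-b)*1e3); print(o)
E
python3 - <<'E'
from h import *
s=arm.get_state(); print(s["position"],s["qpos"][5]); 
g=arm.grab_frame("side"); cv2.imwrite("pics/s4.png",g[:,:,::-1]);cv2.imwrite("pics/t4.png",arm.grab_frame("top")[:,:,::-1])
tray(g)
tray(cv2.imread("pics/side0.png")[:,:,::-1])
E
```

```text
time_s: 5.6
position: [0.4763, -0.094, 0.0854]
orientation: [0.996, -0.088, 0.002, -0.0]
time_s: 6.3
position: [0.4043, -0.1435, 0.1651]
orientation: [0.996, -0.085, 0.001, 0.001]
ft_force: [-0.4, 0.2, 0.0]
width: 0.0427
grip_force: 0.0
[ 0.40430784 -0.14354368  0.16509206] 1.2603726704605025
c,left,right [-0.0033  0.0283  0.0552] rms mm 0.4852357773188932
[(15, np.float64(-9.5)), (24, np.float64(-8.0)), (33, np.float64(-8.0)), (42, np.float64(-8.5)), (51, np.float64(-7.5)), (60, np.float64(-6.5)), (69, np.float64(-7.0)), (78, np.float64(-5.0)), (87, np.float64(-4.5)), (96, np.float64(-4.5)), (105, np.float64(-3.5)), (114, np.float64(-3.0)), (123, np.float64(-2.0)), (132, np.float64(-1.5)), (235, np.float64(0.5)), (244, np.float64(0.5)), (253, np.float64(-0.5)), (262, np.float64(-1.5)), (271, np.float64(-2.0)), (280, np.float64(-1.5)), (289, np.float64(-3.5)), (298, np.float64(-4.0))]
c,left,right [-0.0037  0.0457 -0.0738] rms mm 0.339016710829894
[(15, np.float64(-0.5)), (24, np.float64(0.5)), (33, np.float64(1.5)), (42, np.float64(2.5)), (51, np.float64(3.0)), (60, np.float64(3.0)), (69, np.float64(3.0)), (78, np.float64(3.0)), (87, np.float64(3.5)), (96, np.float64(3.0)), (105, np.float64(2.5)), (114, np.float64(2.5)), (123, np.float64(0.5)), (132, np.float64(0.5)), (141, np.float64(0.0)), (235, np.float64(-11.0)), (244, np.float64(-11.0)), (253, np.float64(-10.5)), (262, np.float64(-10.5)), (271, np.float64(-10.5)), (280, np.float64(-10.0)), (289, np.float64(-9.5)), (298, np.float64(-9.0)), (307, np.float64(-8.5))]
```

```bash
python3 -c "
from h import *
rel(.573+.039,.012+.039,.085,0)"
```

```text
t 6.4 shift [ 173.1 -228.4   79.2] turn [ 0.     0.001 -0.173] q6 1.26
```

View pics/s4.png

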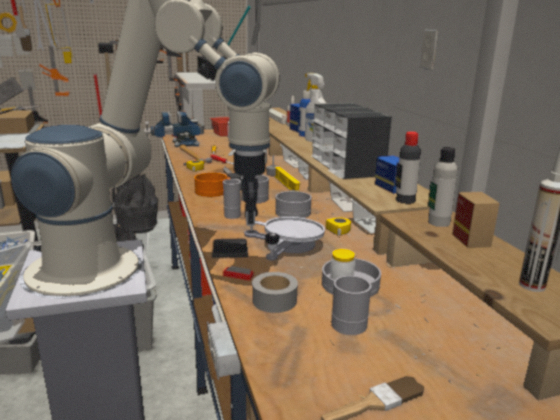

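```bash
python3 -m inch '[[[0,173,-228,30,0,0,-0.173],[0,173,-228,30,0,0,-0.173],[0,173,-228,30,0,0,-0.173],[0,173,-228,30,0,0,-0.173],[0,173,-228,30,0,0,-0.173],[0,173,-228,30,0,0,-0.173],[0,173,-228,79,0,0,-0.173],[0,173,-228,79,0,0,-0.173]]]'; python3 -c "
from h import *
rel(.573+.039,.012+.039,.065,0)"
```

```text
time_s: 7.2
position: [0.6122, 0.0533, 0.0805]
orientation: [1.0, 0.002, -0.004, -0.0]
ft_force: [-0.6, 0.6, 0.4]
width: 0.0003
grip_force: 0.0
t 7.2 shift [-0.   2.3 15.5] turn [-0.     0.007  0.003] q6 1.56
```

```bash
python3 -m inch '[[[0,0,2,0,0,0,0],[0,0,2,8,0,0,0],[0,0,2,14,0,0,0],[0,0,2,15,0,0,0],[0,0,2,15,0,0,0],[0,0,2,15,0,0,0],[0,0,2,15,0,0,0]]]'; python3 -m inch '[[[0,0,0,-20,0,0,0],[0,0,78,-20,0,0,0],[0,0,78,-20,0,0,0],[0,0,78,-10,0,0,0],[0,0,78,-2,0,0,0],[0,0,78,0,0,0,0],[0,0,78,0,0,0,0],[0,0,78,0,0,0,0]]]'
```

```text
time_s: 7.9
position: [0.6147, 0.0502, 0.0703]
orientation: [1.0, 0.001, 0.0, 0.0]
ft_force: [0.0, -0.3, 0.5]
width: -0.0001
grip_force: 0.0
time_s: 8.7
position: [0.6148, -0.027, 0.07]
orientation: [1.0, 0.001, -0.0, -0.0]
ft_force: [-0.3, 0.9, 0.1]
width: -0.0002
grip_force: 0.0
```

```bash
python3 -m inch '[[[0,0,0,2,0,0,0],[0,0,0,4,0,0,0],[0,0,0,6,0,0,0],[0,0,0,6,0,0,0],[0,0,0,6,0,0,0]]]'
```

```text
time_s: 9.2
position: [0.6149, -0.0277, 0.0648]
orientation: [1.0, 0.001, 0.0, -0.0]
ft_force: [-3.5, 2.7, 14.8]
width: 0.0003
grip_force: 7.3
```

```bash
python3 -m inch '[[[0,0,0,-15,0,0,0],[0,-40,0,-15,0,0,0],[0,-78,0,-15,0,0,0],[0,-78,0,-6,0,0,0],[0,-78,0,-2,0,0,0],[0,-78,0,0,0,0,0],[0,-78,0,0,0,0,0],[0,-78,0,0,0,0,0]]]'; python3 -m inch '[[[0,0,0,-15,0,0,0],[0,0,-40,-15,0,0,0],[0,0,-78,-15,0,0,0],[0,0,-78,-6,0,0,0],[0,0,-78,-2,0,0,0],[0,0,-78,0,0,0,0],[0,0,-78,0,0,0,0],[0,0,-78,0,0,0,0]]]';python3 -m inch '[[[0,0,0,-15,0,0,0],[0,40,0,-15,0,0,0],[0,78,0,-15,0,0,0],[0,78,0,-6,0,0,0],[0,78,0,-2,0,0,0],[0,78,0,0,0,0,0],[0,78,0,0,0,0,0],[0,78,0,0,0,0,0]]]'
```

```text
time_s: 10.0
position: [0.5344, -0.0279, 0.0656]
orientation: [1.0, 0.001, -0.002, -0.0]
ft_force: [-23.9, -2.1, 43.4]
width: -0.0002
grip_force: 21.5
time_s: 10.8
position: [0.5373, 0.0511, 0.066]
orientation: [1.0, 0.0, 0.001, -0.001]
ft_force: [-8.9, 25.9, 41.5]
width: 0.0001
grip_force: 20.7
time_s: 11.6
position: [0.6158, 0.0492, 0.0654]
orientation: [1.0, 0.001, 0.002, 0.0]
ft_force: [5.1, -2.0, 18.9]
width: 0.0001
grip_force: 9.2
```

```bash
python3 -m inch '[[[0,0,0,-10,0,0,0],[0,0,0,-3,0,0,0],[0,0,0,-1,0,0,0],[0,0,0,-1,0,0,0],[0,0,0,-1,0,0,0],[0,0,0,-1,0,0,0]]]' | grep -E "pos|force"; python3 -m inch '[[[0,0,0,-15,0,0,0],[0,-40,40,-15,0,0,0],[0,-78,78,-15,0,0,0],[0,-78,78,-6,0,0,0],[0,-78,78,-3,0,0,0],[0,-78,78,-1,0,0,0],[0,-78,78,-1,0,0,0],[0,-78,78,-1,0,0,0]]]'| grep -E "pos|force"; python3 -m inch '[[[0,0,0,-15,0,0,0],[0,0,-40,-15,0,0,0],[0,0,-78,-15,0,0,0],[0,0,-78,-6,0,0,0],[0,0,-78,-2,0,0,0],[0,0,-78,0,0,0,0],[0,0,-78,0,0,0,0],[0,0,-78,0,0,0,0]]]'| grep -E "pos|force";python3 -m inch '[[[0,0,0,-15,0,0,0],[0,40,40,-15,0,0,0],[0,78,78,-15,0,0,0],[0,78,78,-3,0,0,0],[0,78,78,1,0,0,0],[0,78,78,1,0,0,0],[0,78,78,1,0,0,0],[0,78,78,1,0,0,0]]]'| grep -E "pos|force"
```

```text
position: [0.614, 0.0498, 0.0652]
ft_force: [-3.3, -2.0, 17.7]
grip_force: 8.9
position: [0.537, -0.0276, 0.0664]
ft_force: [-7.0, -7.2, 12.8]
grip_force: 6.2
position: [0.537, 0.0495, 0.0661]
ft_force: [-0.0, 2.9, 2.9]
grip_force: 1.5
position: [0.6156, -0.0287, 0.0658]
ft_force: [3.6, -6.3, 9.5]
grip_force: 5.0
```

```bash
python3 -m inch '[[[0,0,0,-40,0,0,0],[0,0,0,-80,0,0,0],[0.6,-145,-136,-80,0,0,0],[0.6,-145,-136,-80,0,0,0],[0.6,-145,-136,-80,0,0,0],[0.6,-145,-136,-80,0,0,0],[0.6,-145,-136,-80,0,0,0],[0.6,-145,-136,-80,0,0,0]]]'; python3 - <<'E'
from h import *
rel(.471,.107,.083,0)
g=arm.grab_frame("side"); g=((g.astype(np.float32)+arm.grab_frame("side")+arm.grab_frame("side"))/3).astype(np.uint8); cv2.imwrite("pics/s5.png",g[:,:,::-1]); tray(g,.574,.0093)
x0,y0,s=242,198,8
c=cv2.resize(g[y0:y0+60,x0:x0+95,::-1],None,fx=s,fy=s,interpolation=cv2.INTER_CUBIC)
for r,z,col in((.087,.057,(0,0,255)),(.082,.057,(0,255,0)),(.082,.047,(255,0,0))):
  for az in range(0,360,15):
    a=np.radians(az);p=px("side",(.574+r*np.cos(a),.0093+r*np.sin(a),z));q=((p-[x0,y0]+.5)*s-.5)
    cv2.circle(c,(int(q[0]),int(q[1])),3 if az%45==0 else 1,col,-1)
cv2.imwrite("pics/tray5.png",c)
E
```

```text
time_s: 15.4
position: [0.4683, 0.1085, 0.145]
orientation: [1.0, 0.002, -0.0, 0.0]
ft_force: [0.2, -0.1, 0.3]
width: 0.0513
grip_force: 0.0
t 15.4 shift [ 2.7  1.5 62. ] turn [0.    0.001 0.003] q6 1.67
c,left,right [-0.0029 -0.0044 -0.0016] rms mm 0.9340872596025263
[(15, np.float64(-4.0)), (24, np.float64(-3.5)), (33, np.float64(-2.5)), (42, np.float64(-3.0)), (51, np.float64(-3.0)), (60, np.float64(-1.5)), (69, np.float64(-2.5)), (78, np.float64(-3.0)), (87, np.float64(-2.5)), (96, np.float64(-1.0)), (105, np.float64(-2.0)), (114, np.float64(-3.5)), (123, np.float64(-5.5)), (132, np.float64(-5.0)), (141, np.float64(-3.0)), (235, np.float64(-2.0)), (244, np.float64(-3.0)), (253, np.float64(-3.0)), (262, np.float64(-3.0)), (271, np.float64(-2.0)), (280, np.float64(-3.0)), (289, np.float64(-2.5)), (298, np.float64(-2.5)), (307, np.float64(-2.5))]
```

View pics/tray5.png

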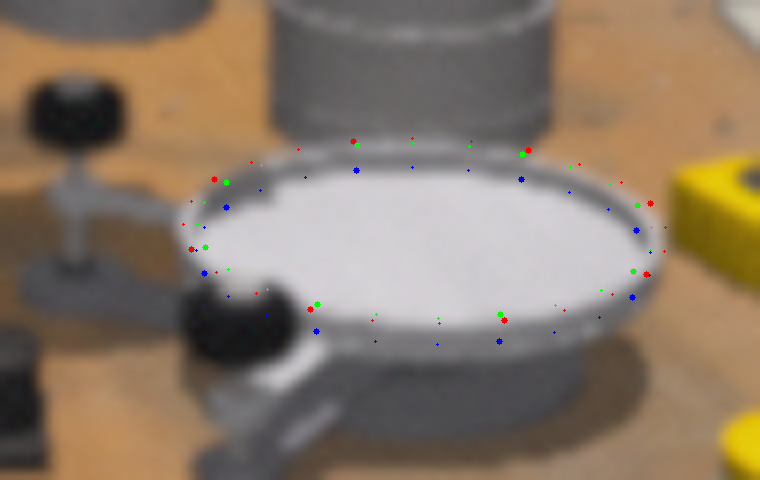

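```bash
sed -i 's/range(15,150,9))/range(15,AZ,9))/; s/^def tray/AZ=150\ndef tray/' h.py; python3 - <<'E'
import h; from h import *
h.AZ=112
g=cv2.imread("pics/s5.png")[:,:,::-1]; s4=cv2.imread("pics/s4.png")[:,:,::-1]
for cx,cy in((.574,.0093),(.5725,.0093),(.574,.003)): tray(g,cx,cy); tray(s4,cx,cy)
E
```

```text
c,left,right [-0.0024  0.0088  0.0043] rms mm 0.5713516733567392
[(15, np.float64(-4.0)), (24, np.float64(-3.5)), (33, np.float64(-2.5)), (42, np.float64(-3.0)), (51, np.float64(-3.0)), (60, np.float64(-1.5)), (69, np.float64(-2.5)), (78, np.float64(-3.0)), (87, np.float64(-2.5)), (96, np.float64(-1.0)), (105, np.float64(-2.0)), (235, np.float64(-2.0)), (244, np.float64(-3.0)), (253, np.float64(-3.0)), (262, np.float64(-3.0)), (271, np.float64(-2.0)), (280, np.float64(-3.0)), (289, np.float64(-2.5)), (298, np.float64(-2.5)), (307, np.float64(-2.5))]
c,left,right [-0.0021  0.0287  0.0568] rms mm 0.5658259034303179
[(15, np.float64(-8.5)), (24, np.float64(-7.0)), (33, np.float64(-7.0)), (42, np.float64(-7.0)), (51, np.float64(-6.5)), (60, np.float64(-5.5)), (69, np.float64(-6.0)), (78, np.float64(-4.0)), (87, np.float64(-3.5)), (96, np.float64(-3.5)), (105, np.float64(-2.5)), (235, np.float64(1.5)), (244, np.float64(2.0)), (253, np.float64(0.5)), (262, np.float64(-0.5)), (271, np.float64(-0.5)), (280, np.float64(0.0)), (289, np.float64(-2.0)), (298, np.float64(-3.0))]
c,left,right [-0.
[... 1426 characters left out ...]
at64(-0.5)), (253, np.float64(-0.5)), (262, np.float64(0.0)), (271, np.float64(1.0)), (280, np.float64(0.5)), (289, np.float64(1.0)), (298, np.float64(1.0)), (307, np.float64(1.5))]
c,left,right [0.0004 0.0314 0.0633] rms mm 0.8420637440443979
[(15, np.float64(-7.5)), (24, np.float64(-6.0)), (33, np.float64(-5.0)), (42, np.float64(-5.0)), (51, np.float64(-4.5)), (60, np.float64(-3.5)), (69, np.float64(-3.5)), (78, np.float64(-2.0)), (87, np.float64(-1.0)), (96, np.float64(-0.5)), (105, np.float64(0.0)), (235, np.float64(3.5)), (244, np.float64(4.5)), (253, np.float64(3.0)), (262, np.float64(2.5)), (271, np.float64(2.5)), (280, np.float64(2.5)), (289, np.float64(1.5)), (298, np.float64(0.5))]
```

```bash
python3 -m inch '[[[0.6,3,0,60,0,0,0],[0.6,3,0,60,0,0,0],[0.6,3,0,60,0,0,0],[0,3,0,60,0,0,0],[0,3,0,60,0,0,0],[0,3,0,60,0,0,0],[0,3,0,60,0,0,0]]]';python3 -m inch '[[[0,0,0,0,0,0,-0.1],[0,0,0,0,0,0,-0.22],[0,0,0,0,0,0,-0.22],[0,0,0,0,0,0,-0.22],[0.5,0,0,0,0,0,-0.22],[0.5,0,0,0,0,0,-0.22],[0.5,0,0,-80,0,0,-0.22],[0.5,0,0,-80,0,0,-0.22]]]'; python3 -c "
from h import *
rel(.617,-.236,.18,0)"
```

```text
time_s: 16.25
position: [0.4729, 0.1075, 0.0863]
orientation: [1.0, 0.001, 0.001, 0.0]
ft_force: [-0.5, -5.6, -4.8]
width: 0.0336
grip_force: 60.0
time_s: 17.05
position: [0.4728, 0.1079, 0.1674]
orientation: [0.994, 0.111, 0.0, 0.0]
ft_force: [-0.1, -0.1, -0.7]
width: 0.0429
grip_force: 0.0
t 17.05 shift [ 65.1 367.2 -12.5] turn [ 0.    -0.001  0.222] q6 1.45
```

```bash
python3 -m inch '[[[0.95,65,367,-15,0,0,0.222],[0.95,65,367,-15,0,0,0.222],[0.95,65,367,-15,0,0,0.222],[0.95,65,367,-15,0,0,0.222],[0.95,65,367,-15,0,0,0.222],[0.95,65,367,-15,0,0,0.222],[0.95,65,367,-15,0,0,0.222],[0.95,65,367,-15,0,0,0.222]]]'; python3 - <<'E'
from h import *
rel(.617,-.236,.066,0)
f=cv2.imread("pics/side0.png"); m=cv2.inRange(cv2.cvtColor(f,cv2.COLOR_BGR2HSV),(24,150,130),(36,255,255)); n,l,st,ce=cv2.connectedComponentsWithStats(m)
for i in range(1,n):
    if st[i,4]>60: print(st[i],ce[i])
for z in(.068,.074,.08): print(px("side",(.617,-.236,z)))
g=sum(arm.grab_frame("side").astype(np.float32) for _ in range(3))/3; g=g.astype(np.uint8); cv2.imwrite("pics/s6.png",g[:,:,::-1]); tray(g,.573,.0093)
crop("side",g,230,160,400,300,4.5,"s6c.png")
E
```

```text
time_s: 17.85
position: [0.6178, -0.2401, 0.181]
orientation: [1.0, -0.001, 0.001, 0.001]
ft_force: [-0.1, 0.6, 0.1]
width: 0.0808
grip_force: 0.0
t 17.85 shift [ -1.   -4.3 115. ] turn [ 0.002 -0.002 -0.003] q6 1.11
[276 167  23  22 129] [288.13953488 176.50387597]
[327 218  24  15 173] [339.43930636 224.10982659]
[333 249  21  12 197] [342.87309645 254.31472081]
[342.66132683 257.04475753]
[342.81725984 254.83826617]
[342.97374649 252.62394052]
c,left,right [-0.0022  0.0012  0.0029] rms mm 0.4310082951885178
[(15, np.float64(-3.5)), (24, np.float64(-2.0)), (33, np.float64(-2.0)), (42, np.float64(-2.5)), (51, np.float64(-2.5)), (60, np.float64(-1.5)), (69, np.float64(-2.5)), (78, np.float64(-3.0)), (87, np.float64(-2.0)), (96, np.float64(-2.5)), (105, np.float64(-2.0)), (114, np.float64(-2.5)), (123, np.float64(-2.0)), (132, np.float64(-2.5)), (141, np.float64(-2.0)), (235, np.float64(-2.0)), (244, np.float64(-1.5)), (253, np.float64(-2.5)), (262, np.float64(-2.5)), (271, np.float64(-1.5)), (280, np.float64(-2.0)), (289, np.float64(-2.0)), (298, np.float64(-2.5)), (307, np.float64(-2.5))]
```

View pics/s6c.png

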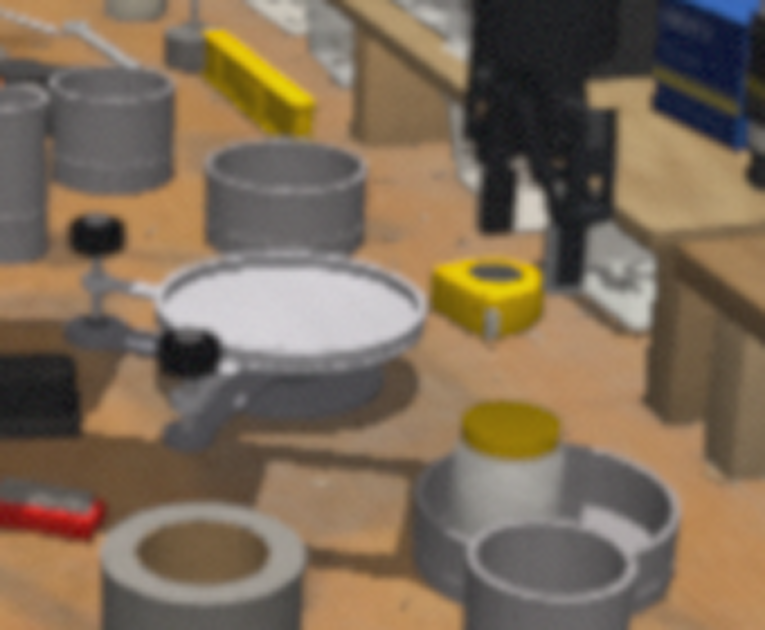

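```bash
python3 -m inch '[[[0.95,0,-1,50,0,0,0],[0.95,0,-1,90,0,0,0],[0.95,0,-1,114,0,0,0],[0.95,0,-1,114,0,0,0],[0,0,-1,114,0,0,0],[0,0,-1,114,0,0,0],[0,0,-1,114,0,0,0],[0,0,-1,114,0,0,0]]]'; python3 -m inch '[[[0,0,0,0,0,0,0],[0,0,0,0,0,0,0],[0,0,0,-40,0,0,0],[0,0,0,-90,0,0,0],[0,0,0,-140,0,0,0],[0,-40,60,-150,0,0,0],[0,-80,124,-150,0,0,0],[0,-80,124,-150,0,0,0]]]'
```

```text
time_s: 18.8
position: [0.6176, -0.235, 0.0687]
orientation: [1.0, 0.0, 0.002, 0.001]
ft_force: [-2.0, 1.6, 6.9]
width: 0.0566
grip_force: 63.8
time_s: 19.6
position: [0.536, -0.36, 0.2189]
orientation: [1.0, 0.0, 0.001, 0.001]
ft_force: [1.3, -0.1, -2.0]
width: 0.0566
grip_force: 65.2
```

```bash
python3 -m inch '[[[0,-45,70,0,0,0,0],[0,-96,150,0,0,0,0],[0,-96,150,0,0,0,0],[0,-96,150,0,0,0,0],[0,-96,150,0,0,0,0],[0,-96,150,50,0,0,0],[0,-96,150,100,0,0,0],[0,-96,150,135,0,0,0]]]'; python3 -m inch '[[[0,0,0,8,0,0,0],[0,0,0,14,0,0,0],[0,0,0,17,0,0,0],[0,0,0,17,0,0,0],[0,0,0,18,0,0,0],[0,0,0,18,0,0,0]]]'
```

```text
time_s: 20.4
position: [0.4407, -0.5076, 0.0799]
orientation: [1.0, 0.0, 0.0, -0.0]
ft_force: [-0.5, 0.8, -2.6]
width: 0.0565
grip_force: 65.1
time_s: 21.0
position: [0.4412, -0.5095, 0.0647]
orientation: [1.0, -0.0, 0.001, 0.001]
ft_force: [1.0, 1.4, 6.9]
width: 0.0565
grip_force: 66.0
```

```bash
python3 -m inch '[[[0.95,0,0,0,0,0,0],[0.95,0,0,0,0,0,0],[0.95,0,0,0,0,0,0],[0.95,0,0,0,0,0,0],[0.95,0,0,-50,0,0,0],[0.95,0,0,-100,0,0,0],[0.95,0,0,-130,0,0,0],[0.95,0,0,-130,0,0,0]]]'; cat >> h.py <<'E'
T={1:(.144,.04),2:(.122,.06),3:(.1,.08),4:(.078,.1),5:(.056,.12)}
def tins(which,guess={},base=0,name=None):
    f=arm.grab_frame("top"); name and cv2.imwrite("pics/"+name,f[:,:,::-1]); c=CI["top"]
    U=cv2.GaussianBlur(cv2.resize(cv2.cvtColor(f,cv2.COLOR_RGB2GRAY),None,fx=4,fy=4,interpolation=cv2.INTER_CUBIC),(0,0),2)
    for k in which:
        D,z=T[k]; z+=base; X=np.array([*guess[k],z]); uv=px("top",X); dep=(c["R"]@X+c["t"])[2]; r=4*c["mtx"][0,0]*D/2/dep
        x0,y0=[int(4*v-2*r-20) for v in uv]; roi=U[y0:y0+int(4*r+40),x0:x0+int(4*r+40)]
        C=cv2.HoughCircles(roi,cv2.HOUGH_GRADIENT_ALT,1,1,param1=120,param2=0.4,minRadius=int(r*.86),maxRadius=int(r*1.1)); print("tin",k,"exp",np.round(uv,1),"r out/in",round(r,1),round(r*(1-.008/D),1))
        for q in ([] if C is None else C[0][:4]):
            p=((q[0]+x0+.5)/4-.5,(q[1]+y0+.5)/4-.5); print("   ",np.round(p,1),round(float(q[2]),1),np.round(pt("top",p,z)[:2],4))
E
python3 - <<'E'
from h import *
g={1:(.630,-.249),2:(.645,.2547),3:(.559,.420),4:(.5585,-.4146),5:(.446,.275)}
tins([1,2,3,4,5],g,name="t7.png")
rel(.630,-.249+.070,.10,0)
E
```

```text
time_s: 21.8
position: [0.4419, -0.5106, 0.1981]
orientation: [1.0, -0.0, 0.002, 0.003]
ft_force: [0.8, -0.4, -0.4]
width: 0.0812
grip_force: 0.0
tin 1 exp [371.1 190.2] r out/in 84.7 80.0
    [370.1 189.1] 81.0 [ 0.6337 -0.2459]
    [370.9 192.6] 84.3 [ 0.6217 -0.2483]
tin 2 exp [222.1 182.9] r out/in 72.8 68.1
    [223.9 184.4] 69.5 [0.6401 0.2488]
    [220.4 184.4] 69.9 [0.64   0.2604]
    [223.4 186.4] 69.9 [0.6333 0.2502]
tin 3 exp [170.2 207. ] r out/in 61.0 56.1
    [173.1 210.4] 57.2 [0.5479 0.41  ]
    [168.6 208.4] 57.0 [0.5543 0.4249]
    [175.4 210.1] 59.0 [0.5488 0.4026]
    [170.1 211.6] 59.4 [0.5437 0.4196]
tin 4 exp [425.6 209.4] r out/in 47.9 43.0
    [424.6 209.1] 44.3 [ 0.5593 -0.4114]
    [426.4 210.6] 45.6 [ 0.5545 -0.417 ]
tin 5 exp [211.7 241.2] r out/in 35.4 30.3
    [211.4 241.9] 32.1 [0.4439 0.2759]
    [214.9 243.6] 33.8 [0.4385 0.2647]
t 21.85 shift [ 188.6 -330.9   94.6] turn [ 0.003 -0.002 -0.   ] q6 0.63
```

```bash
cat >> h.py <<'E'
def sil(which,guess,f=None,thr=55):
    """tin axis from its grey silhouette in the top view: far extreme lies on the rim plane, near extreme on the bench"""
    f=arm.grab_frame("top") if f is None else f; c=CI["top"]; O=-c["R"].T@c["t"]
    S=cv2.GaussianBlur(cv2.resize(cv2.cvtColor(f,cv2.COLOR_RGB2HSV)[:,:,1],None,fx=4,fy=4,interpolation=cv2.INTER_CUBIC),(0,0),2)
    n,l,st,ce=cv2.connectedComponentsWithStats((S<thr).astype(np.uint8)); R={}
    for k in which:
        D,h=T[k]; p=px("top",(*guess[k],h/2)); d=np.hypot(*(ce[1:].T/4-p[:,None]))+1e3*(st[1:,4]<500); i=1+np.argmin(d)
        q=cv2.findContours((l==i).astype(np.uint8),0,1)[0][0][:,0,:]; q=(q+.5)/4-.5
        A=np.array([pt("top",v,h)[:2] for v in q]); B=np.array([pt("top",v,0)[:2] for v in q])
        u=ce[i]/4; u=pt("top",u,h/2)[:2]-O[:2]; u/=np.linalg.norm(u); w=np.array([-u[1],u[0]])
        far=(A@u).max()-D/2; near=(B@u).min()+D/2; lat=((A@w).max()+(A@w).min())/2; W=np.ptp(A@w)
        R[k]=(far+near)/2*u+lat*w; print(k,"px",np.round(ce[i]/4,1),"xy",np.round(R[k],4),"far-near mm",round((far-near)*1e3,1),"width mm",round(W*1e3,1),"of",D*1e3)
    return R
E
python3 - <<'E'
from h import *
g={1:(.630,-.249),2:(.645,.2547),3:(.559,.420),4:(.5585,-.4146),5:(.446,.275)}
sil([1,2,3,4,5],g,cv2.imread("pics/t7.png")[:,:,::-1])
E
```

```text
1 px [371.9 189.9] xy [ 0.6356 -0.2542] far-near mm -6.3 width mm 141.6 of 144.0
2 px [222.4 182.5] xy [0.6525 0.2583] far-near mm -4.4 width mm 118.3 of 122.0
3 px [170.3 208.5] xy [0.5598 0.4285] far-near mm -7.9 width mm 97.3 of 100.0
4 px [371.9 189.9] xy [ 0.6294 -0.2473] far-near mm 41.1 width mm 136.2 of 78.0
5 px [212.7 242.2] xy [0.4477 0.2796] far-near mm -7.9 width mm 54.1 of 56.0
```

```bash
python3 -m inch '[[[0.6,192,-330,60,0,0,0],[0.6,192,-330,60,0,0,0],[0.6,192,-330,60,0,0,0],[0.6,192,-330,60,0,0,0],[0.6,192,-330,60,0,0,0],[0.6,192,-330,60,0,0,0],[0.6,192,-330,60,0,0,0],[0.6,192,-330,60,0,0,0]]]'; python3 -m inch '[[[0.6,0,0,50,0,0,0],[0.6,0,0,80,0,0,0],[0.6,0,0,98,0,0,0],[0.6,0,0,98,0,0,0],[0.6,0,0,98,0,0,0]]]';  python3 - <<'E'
from h import *
rel(.634,-.18,.039,0)
crop("side",arm.grab_frame("side"),300,200,420,290,6,"g1.png")
E
```

```text
time_s: 22.65
position: [0.6328, -0.1756, 0.1309]
orientation: [1.0, 0.001, -0.001, -0.001]
ft_force: [-0.6, -1.2, 0.8]
width: 0.0511
grip_force: 0.0
time_s: 23.15
position: [0.6322, -0.1787, 0.0345]
orientation: [1.0, -0.0, -0.001, -0.0]
ft_force: [-0.1, -0.6, 0.3]
width: 0.0513
grip_force: 0.0
t 23.15 shift [ 1.8  1.3 -4.5] turn [-0.001  0.001 -0.   ] q6 1.2
```

View pics/g1.png

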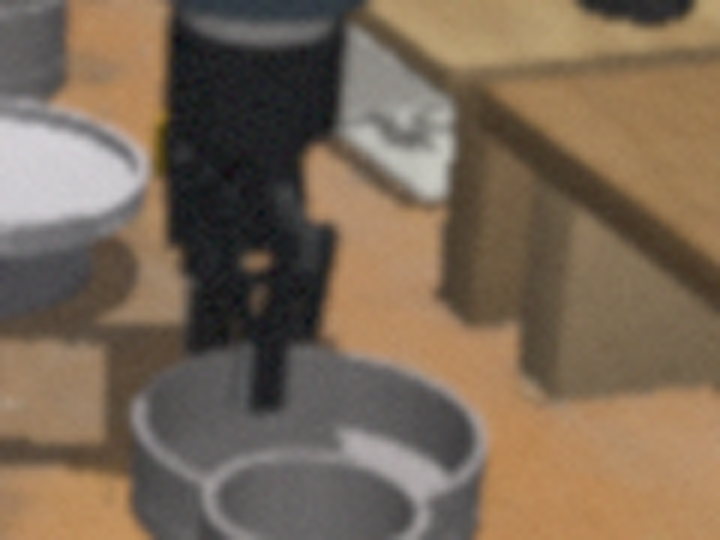

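```bash
python3 -m inch '[[[0.6,0,0,-3,0,0,0],[0,0,0,-3,0,0,0],[0,0,0,-3,0,0,0],[0,0,0,-3,0,0,0],[0,0,0,-3,0,0,0],[0,0,0,-3,0,0,0],[0,0,0,-3,0,0,0]]]';python3 -m inch '[[[0,0,0,-20,0,0,0],[0,0,0,-60,0,0,0],[0,0,0,-100,0,0,0],[0,0,0,-100,0,0,0],[0,0,0,-100,0,0,0]]]';  python3 - <<'E'
from h import *
rel(.5745-.0,.0785,.12,0)
E
```

```text
time_s: 23.9
position: [0.6329, -0.179, 0.0385]
orientation: [1.0, -0.0, 0.0, 0.0]
ft_force: [-0.7, -0.4, 6.2]
width: 0.0025
grip_force: 60.1
time_s: 24.4
position: [0.6328, -0.1788, 0.1386]
orientation: [1.0, -0.0, 0.001, 0.0]
ft_force: [-0.2, -0.3, -3.0]
width: 0.003
grip_force: 59.1
t 24.4 shift [ -58.4 -257.3   18.5] turn [ 0.    -0.001 -0.   ] q6 1.2
```

```bash
python3 -m inch '[[[0,-25,-110,0,0,0,0],[0,-59,-257,0,0,0,0],[0,-59,-257,0,0,0,0],[0,-59,-257,0,0,0,0],[0,-59,-257,0,0,0,0],[0,-59,-257,0,0,0,0],[0,-59,-257,0,0,0,0],[0,-59,-257,0,0,0,0]]]'; python3 - <<'E'
from h import *
rel(.573,.0785,.0865,0)
cv2.imwrite("pics/t8.png",arm.grab_frame("top")[:,:,::-1]); g=arm.grab_frame("side");cv2.imwrite("pics/s8.png",g[:,:,::-1])
crop("side",g,235,150,355,240,6,"s8c.png")
E
```

```text
time_s: 25.2
position: [0.5735, 0.0777, 0.1371]
orientation: [1.0, 0.0, -0.001, 0.0]
ft_force: [-0.9, 0.1, -2.4]
width: 0.0028
grip_force: 59.4
t 25.2 shift [-0.4 -0.8 50.6] turn [0.    0.001 0.   ] q6 1.6
```

View pics/s8c.png

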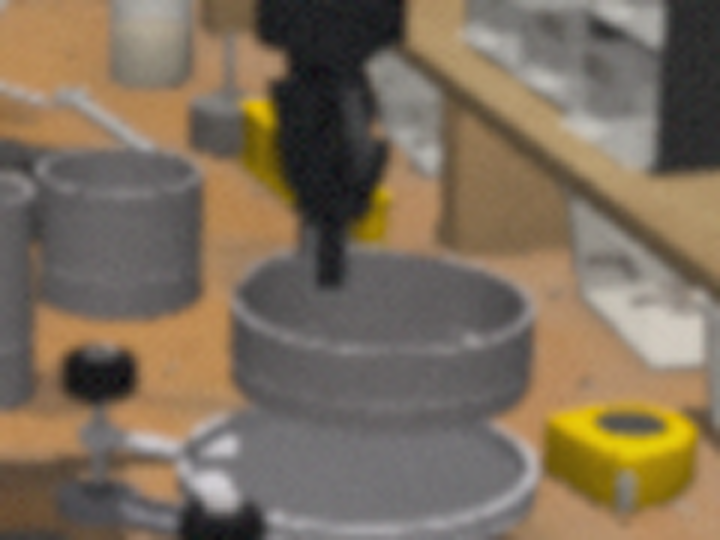

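```bash
python3 - <<'E'
from h import *
print("rim ctr pred", px("side",(.5745,.0085,.14)), "tray pred",px("side",(.5745,.0085,.057)))
print("du/dx,du/dy per mm",px("side",(.5755,.0085,.14))-px("side",(.5745,.0085,.14)),px("side",(.5745,.0095,.14))-px("side",(.5745,.0085,.14)))
# extents of tin rim and tray in side image: horizontal ellipse extremes via gradient
S=cv2.imread("pics/s8.png"); s=cv2.cvtColor(S,cv2.COLOR_BGR2HSV)[:,:,1].astype(int)
for v in (202,206,210,227,229,231): 
    r=s[v]; print(v,[ (x) for x in range(255,350) if (r[x]<60)!=(r[x-1]<60)])
t=cv2.imread("pics/t8.png")[:,:,::-1]; crop("top",t,240,150,350,240,7,"t8c.png")
E
```

```text
rim ctr pred [295.81105696 198.68143711] tray pred [294.9518996  225.90184708]
du/dx,du/dy per mm [ 0.33657188 -0.02746538] [-0.11153408 -0.11411581]
202 [261, 274, 324, 335]
206 [274, 323, 339]
210 [257, 274, 323, 342]
227 [264, 325]
229 [265, 325]
231 [258, 265, 324, 338, 340]
```

View pics/t8c.png

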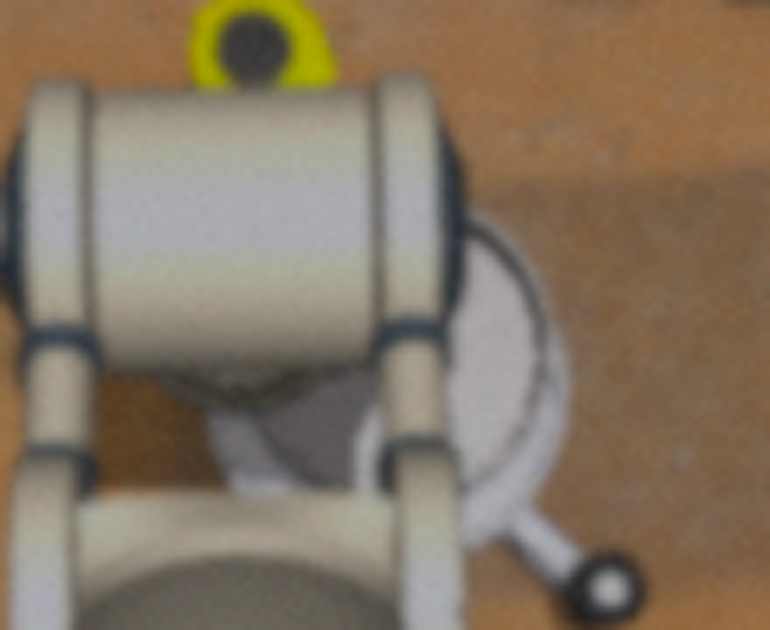

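```bash
cat >> h.py <<'E'
def sideu(k,xy,f,base=0,zf=(.35,.5,.65)):
    """side-view check: mid of grey run around the predicted axis at some heights -> x error (mm, tin minus xy)"""
    s=cv2.GaussianBlur(cv2.cvtColor(f,cv2.COLOR_RGB2HSV)[:,:,1],(3,3),0).astype(int); D,h=T[k]
    for a in zf:
        p=px("side",(*xy,base+a*h)); v=int(round(p[1])); u=int(round(p[0])); l=u
        while s[v,l]<60: l-=1
        r=u
        while s[v,r]<60: r+=1
        e=(l+r)/2-p[0]; print(k,"row",v,"run",l,r,"exp width",round(D*1e3*.355,1),"err px",round(e,1),"dx mm",round(e/.34,1))
E
python3 - <<'E'
from h import *
f=cv2.imread("pics/side0.png")[:,:,::-1]; f4=cv2.imread("pics/s4.png")[:,:,::-1]
print(px("side",(.634,-.25,.04)))
for k,xy in {2:(.6525,.2583),3:(.5598,.4285),4:(.558,-.413),5:(.4477,.2796)}.items(): sideu(k,xy,f if k!=3 else f)
E
```

```text
[350.56472147 268.9550025 ]
2 row 206 run 275 311 exp width 43.3 err px -0.4 dx mm -1.2
2 row 204 run 275 311 exp width 43.3 err px -0.5 dx mm -1.5
2 row 201 run 275 311 exp width 43.3 err px -0.6 dx mm -1.7
3 row 191 run 241 268 exp width 35.5 err px -0.3 dx mm -1.0
3 row 188 run 223 268 exp width 35.5 err px -9.3 dx mm -27.4
3 row 185 run 223 268 exp width 35.5 err px -9.3 dx mm -27.4
4 row 310 run 332 368 exp width 27.7 err px 0.7 dx mm 2.1
4 row 304 run 333 369 exp width 27.7 err px 1.2 dx mm 3.6
4 row 297 run 333 370 exp width 27.7 err px 1.2 dx mm 3.6
5 row 203 run 223 240 exp width 19.9 err px -1.2 dx mm -3.4
5 row 198 run 223 268 exp width 19.9 err px 12.9 dx mm 38.0
5 row 193 run 223 268 exp width 19.9 err px 13.0 dx mm 38.3
```

```bash
python3 - <<'E'
from h import *
print(px("top",(.5745,.0085,.139)),px("top",(.5825,.0085,.139)),px("top",(.5745,.0085,.057)), pt("top",(318.6,200),.139),pt("top",(321.6,204),.057))
f=cv2.imread("pics/s8.png")[:,:,::-1]; s=cv2.GaussianBlur(cv2.cvtColor(f,cv2.COLOR_RGB2HSV)[:,:,1],(3,3),0)
for v in (204,207,210,213,215,226,228): print(v, s[v,268:282], s[v,316:330])
E
```

```text
[296.29110924 201.21810195] [296.30949871 198.72305585] [295.41147274 204.77692382] [ 0.57927328 -0.06228881  0.139     ] [ 0.57818846 -0.07913407  0.057     ]
204 [139 138 138 138 130  98  50  17   8   7   7   8   9   8] [ 10  10  10   9   9  11  22  53  90 108 111 111 111 110]
207 [139 138 138 137 126  95  48  16   9   8   7   8   8   8] [  9   8   9   9   7   8  25  61  95 112 120 124 125 122]
210 [138 138 138 137 125  92  47  16   8   7   7   7   8   9] [  7   7   7   8   8  12  33  69 100 115 120 121 121 120]
213 [132 134 136 135 130 107  66  29  12   9  10   9   9  10] [  9   9   9   8   7  18  51  90 112 120 122 122 120 118]
215 [119 120 120 120 118 112  95  68  40  20  11   9   8   9] [  8   8   9   8  16  43  83 111 120 121 120 120 118 116]
226 [7 6 5 5 5 5 4 4 4 4 5 6 6 5] [  7   7   6   7   6   6   8  23  58 119 188 225 233 233]
228 [7 6 6 6 6 6 6 6 6 6 6 6 6 7] [  4   5   6   5   5   6   7  14  40  91 153 196 215 226]
```

```bash
python3 -m inch '[[[0,-6,-1,0,0,0,0],[0,-6,-1,20,0,0,0],[0,-6,-1,38,0,0,0],[0,-6,-1,44,0,0,0],[0,-6,-1,46,0,0,0],[0,-6,-1,46,0,0,0],[0,-6,-1,46,0,0,0]]]'|grep -E "pos|ft"; python3 - <<'E'
from h import *
f=arm.grab_frame("side"); cv2.imwrite("pics/s9.png",f[:,:,::-1]); s=cv2.GaussianBlur(cv2.cvtColor(f,cv2.COLOR_RGB2HSV)[:,:,1],(3,3),0)
for v in (214,217,219): print(v, s[v,262:280], s[v,314:330]); 
print(px("side",(.5745,.0085,.07)))
E
```

```text
position: [0.5681, 0.0791, 0.0927]
ft_force: [0.4, -0.2, -2.2]
214 [127 125 124 125 126 126 125 121  98  58  27  13   9   9   9  10   8   7] [ 10  10  10  10  13  25  54  87 112 123 123 122 120 120 118 115]
217 [123 120 117 114 112 111 109 103  86  55  24   9   7   7   7   5   5   6] [  8   9  10   7   8  17  42  82 114 125 128 130 131 133 135 139]
219 [130 128 125 119 113 103  90  75  58  36  17   8   7   7   7   5   6   8] [  9   9   8   9  10  21  56  97 119 125 130 144 169 198 217 226]
[295.08408861 221.71374453]
```

```bash
python3 -m inch '[[[0,-2,0,2,0,0,0],[0,-2,0,4,0,0,0],[0,-2,0,5,0,0,0],[0,-2,0,5,0,0,0],[0,-2,0,5,0,0,0]]]'|grep -E "pos|ft";python3 -m inch '[[[0,0,0,1,0,0,0],[0,0,0,2,0,0,0],[0,0,0,2,0,0,0],[0,0,0,2,0,0,0]]]'|grep -E "pos|ft"
```

```text
position: [0.5657, 0.0792, 0.0869]
ft_force: [-0.1, -0.4, -1.7]
position: [0.5657, 0.0792, 0.085]
ft_force: [1.2, 0.4, 0.5]
```

```bash
python3 -m inch '[[[0.25,0,0,0,0,0,0],[0.25,0,0,0,0,0,0],[0.25,0,0,0,0,0,0],[0.25,0,0,-40,0,0,0],[0.25,0,0,-80,0,0,0],[0.5,60,-180,-80,0,0,0],[0.5,60,-180,-80,0,0,0],[0.5,60,-180,-80,0,0,0]]]'; python3 - <<'E'
from h import *
f=arm.grab_frame("side"); cv2.imwrite("pics/s10.png",f[:,:,::-1]); t=arm.grab_frame("top"); cv2.imwrite("pics/t10.png",t[:,:,::-1])
sil([3,5],{2:(.645,.2547),3:(.559,.420),5:(.446,.275)},t)
for k,xy in {1:(.5745,.0085)}.items(): sideu(k,xy,f,.047,(.4,.6,.75))
sideu(2,(.6515,.2583),f)
rel(.651,.258-.059,.12,0)
E
```

```text
time_s: 27.75
position: [0.6136, 0.223, 0.1656]
orientation: [1.0, -0.001, 0.0, -0.0]
ft_force: [1.6, 0.8, 0.1]
width: 0.0429
grip_force: 0.0
3 px [104.1 215.4] xy [0.536  0.6614] far-near mm 129.3 width mm 194.4 of 100.0
5 px [288.1 217.5] xy [0.6144 0.103 ] far-near mm 1581.1 width mm 1997.8 of 56.0
1 row 224 run 248 323 exp width 51.1 err px -9.5 dx mm -28.0
1 row 221 run 266 320 exp width 51.1 err px -2.1 dx mm -6.2
1 row 219 run 269 320 exp width 51.1 err px -0.7 dx mm -1.9
2 row 206 run 275 311 exp width 43.3 err px -0.1 dx mm -0.4
2 row 204 run 275 311 exp width 43.3 err px -0.2 dx mm -0.6
2 row 201 run 275 311 exp width 43.3 err px -0.3 dx mm -0.9
t 27.85 shift [36.5 28.  45. ] turn [-0.002 -0.002  0.004] q6 1.83
```

```bash
python3 -m inch '[[[0.55,36,28,20,0,0,0],[0.55,36,28,40,0,0,0],[0.55,36,28,40,0,0,0],[0.55,36,28,40,0,0,0],[0.55,36,28,40,0,0,0]]]' | grep pos; python3 - <<'E'
from h import *
rel(.650,.199,.061,0)
E
```

```text
position: [0.6491, 0.1939, 0.1261]
t 28.35 shift [ 0.8 -5.1 65.1] turn [-0.    -0.001  0.   ] q6 1.77
```

```bash
python3 -m inch '[[[0.55,1,-5,30,0,0,0],[0.55,1,-5,64,0,0,0],[0.55,1,-5,64,0,0,0],[0.55,1,-5,64,0,0,0],[0,1,-5,64,0,0,0],[0,1,-5,64,0,0,0],[0,1,-5,64,0,0,0],[0,1,-5,64,0,0,0]]]'; python3 -m inch '[[[0,0,0,0,0,0,0],[0,0,0,-20,0,0,0],[0,0,0,-60,0,0,0],[0,0,0,-100,0,0,0],[0,0,0,-120,0,0,0],[0,0,0,-120,0,0,0]]]'; python3 - <<'E'
from h import *
rel(.5745,.0085-.059,.18,0)
E
```

```text
time_s: 29.15
position: [0.651, 0.1987, 0.0625]
orientation: [1.0, -0.0, 0.001, -0.0]
ft_force: [-1.1, -0.1, 9.3]
width: 0.004
grip_force: 56.9
time_s: 29.75
position: [0.6517, 0.1988, 0.185]
orientation: [1.0, -0.0, 0.003, -0.001]
ft_force: [1.0, 0.6, -1.9]
width: 0.0032
grip_force: 56.5
t 29.75 shift [-77.2 249.4   4.2] turn [-0.001 -0.006 -0.   ] q6 1.78
```

```bash
python3 -m inch '[[[0,-35,110,0,0,0,0],[0,-77,249,0,0,0,0],[0,-77,249,0,0,0,0],[0,-77,249,0,0,0,0],[0,-77,249,0,0,0,0],[0,-77,249,0,0,0,0],[0,-77,249,0,0,0,0],[0,-77,249,0,0,0,0]]]' | grep pos; cat >> h.py <<'E'
def held(k,xy,zrim,f=None):
    "axis u of the held tin from its grey-run edges at half height, against the place xy"
    f=arm.grab_frame("side") if f is None else f; cv2.imwrite("pics/last.png",f[:,:,::-1])
    s=cv2.GaussianBlur(cv2.cvtColor(f,cv2.COLOR_RGB2HSV)[:,:,1],(3,3),0).astype(float); D,h=T[k]; g=.34
    for a in(.3,.45,.6):
        p=px("side",(*xy,zrim-a*h)); v=int(round(p[1])); w=D/2*1e3*.353; E=[]
        for sg in(-1,1):
            us=np.arange(p[0]+sg*(w-8),p[0]+sg*(w+9),sg*.25); r=np.interp(us,np.arange(560),s[v]); i=np.flatnonzero(r>60); E.append(us[i[0]] if len(i) else np.nan)
        print(k,"row",v,"edges",np.round(E,1),"width",round(E[1]-E[0],1),"err px",round(sum(E)/2-p[0],2),"dx mm",round((sum(E)/2-p[0])/g,1))
E
python3 - <<'E'
from h import *
s=arm.get_state(); rel(.5745,-.0505,.108,0,s); held(2,(s["position"][0],s["position"][1]+.059),s["position"][2]-.002)
E
```

```text
position: [0.573, -0.05, 0.1805]
t 30.55 shift [ 1.5  0.5 72.5] turn [-0.     0.001 -0.001] q6 1.38
2 row 192 edges [273.4 316. ] width 42.6 err px -0.75 dx mm -2.2
2 row 195 edges [273.3 315.7] width 42.3 err px -0.88 dx mm -2.6
2 row 198 edges [273.2 315.6] width 42.3 err px -0.88 dx mm -2.6
```

```bash
python3 -m inch '[[[0,3,0,0,0,0,0],[0,3,0,20,0,0,0],[0,3,0,45,0,0,0],[0,3,0,58,0,0,0],[0,3,0,62,0,0,0],[0,3,0,65,0,0,0],[0,3,0,67,0,0,0],[0,3,0,67,0,0,0]]]'| grep -E "pos|ft";python3 -m inch '[[[0,0,0,1,0,0,0],[0,0,0,2,0,0,0],[0,0,0,2,0,0,0],[0,0,0,2,0,0,0]]]'|grep -E "pos|ft"
```

```text
position: [0.5764, -0.0505, 0.1145]
ft_force: [0.4, -0.0, -1.4]
position: [0.5769, -0.0508, 0.1138]
ft_force: [-5.5, -1.2, 21.3]
```

```bash
python3 -m inch '[[[0,0,0,-1,0,0,0],[0.25,0,0,-1,0,0,0],[0.25,0,0,-1,0,0,0],[0.25,0,0,-1,0,0,0],[0.25,0,0,-40,0,0,0],[0.25,0,0,-80,0,0,0],[0.5,-120,-100,-80,0,0,0],[0.5,-120,-200,-80,0,0,0]]]'|grep -E "pos|ft"; python3 -m inch '[[[0.5,-60,-60,0,0,0,0],[0.5,-60,-60,0,0,0,0],[0.5,-60,-60,0,0,0,0]]]'|grep -E "pos|ft"; python3 - <<'E'
from h import *
f=arm.grab_frame("side"); cv2.imwrite("pics/s11.png",f[:,:,::-1]); t=arm.grab_frame("top"); cv2.imwrite("pics/t11.png",t[:,:,::-1])
tray(f,.573,.0093)
held(2,(.5745,.0085),.111,f)
sil([3,5],{3:(.559,.425),5:(.446,.275)},t)
E
```

```text
position: [0.5148, 0.026, 0.1928]
ft_force: [0.7, 0.8, -0.4]
position: [0.4522, 0.0888, 0.1919]
ft_force: [-0.7, 0.3, 1.0]
c,left,right [-0.0079 -0.0006 -0.0001] rms mm 0.0
[(141, np.float64(-8.0))]
2 row 214 edges [270.8 317.6] width 46.8 err px -1.12 dx mm -3.3
2 row 217 edges [269.7 319.5] width 49.8 err px -0.62 dx mm -1.8
2 row 220 edges [269.1 319.7] width 50.6 err px -0.75 dx mm -2.2
3 px [170.3 208.5] xy [0.5599 0.4284] far-near mm -7.9 width mm 96.9 of 100.0
5 px [212.7 242.2] xy [0.4477 0.2796] far-near mm -7.9 width mm 54.3 of 56.0
```

```bash
python3 - <<'E'
from h import *
f=cv2.imread("pics/s11.png")[:,:,::-1]; s=cv2.GaussianBlur(cv2.cvtColor(f,cv2.COLOR_RGB2HSV)[:,:,1],(3,3),0).astype(float)
def ax(X,D): 
    c=CI["side"]; d=(c["R"]@np.array(X)+c["t"])[2]; return px("side",X),c["mtx"][0,0]*D/2/d,c["mtx"][0,0]/d/1000
for X,D in(((.5598,.4285,.04),.1),((.5598,.4285,.06),.1),((.4477,.2796,.05),.056),((.4477,.2796,.09),.056),((.556,-.413,.05),.078)):
    p,w,g=ax(X,D); v=int(round(p[1])); print(p,w,"pred edges",p[0]-w,p[0]+w,"g px/mm",g); m=s[v]<60; print([x for x in range(215,380) if m[x]!=m[x-1]])
rel(.560,.428-.048,.14,0)
E
```

```text
[254.829584   187.78492035] 13.747993187695867 pred edges 241.08159081012224 268.577577185514 g px/mm 0.27495986375391734
[224, 268, 330, 339]
[254.83022302 182.52890526] 13.802970158205405 pred edges 241.02725285757603 268.63319317398685 g px/mm 0.27605940316410804
[224, 268, 330, 333]
[232.61549112 200.96698409] 8.495897526492131 pred edges 224.1195935912977 241.111388644282 g px/mm 0.3034249116604332
[224, 240, 246, 264, 334, 357]
[232.41990053 189.4273442 ] 8.571244194154792 pred edges 223.8486563323793 240.99114472068888 g px/mm 0.3061158640769569
[224, 268, 330, 341]
[348.92173188 303.65026435] 18.435651977318667 pred edges 330.4860799019551 367.3573838565925 g px/mm 0.472709025059453
[220, 255, 295, 333, 369]
t 33.0 shift [ 104.6 -292.9   52.2] turn [ 0.    -0.     0.001] q6 1.63
```

```bash
python3 -m inch '[[[0.5,103,-293,50,0,0,0],[0.5,103,-293,50,0,0,0],[0.5,103,-293,50,0,0,0],[0.5,103,-293,50,0,0,0],[0.5,103,-293,50,0,0,0],[0.5,103,-293,50,0,0,0],[0.5,103,-293,50,0,0,0],[0.5,103,-293,50,0,0,0]]]' | grep pos;  python3 -m inch '[[[0.5,0,0,0,0,0,0],[0.5,0,0,0,0,0,0]]]' | grep pos;python3 - <<'E'
from h import *
rel(.558,.380,.081,0)
E
```

```text
position: [0.5603, 0.3809, 0.1407]
position: [0.5592, 0.3781, 0.1421]
t 34.0 shift [-1.2 -1.9 61.1] turn [ 0.     0.    -0.002] q6 2.08
```

```bash
python3 -m inch '[[[0.5,-1,-1,30,0,0,0],[0.5,-1,-1,59,0,0,0],[0.5,-1,-1,59,0,0,0],[0.5,-1,-1,59,0,0,0],[0,-1,-1,59,0,0,0],[0,-1,-1,59,0,0,0],[0,-1,-1,59,0,0,0],[0,-1,-1,59,0,0,0]]]'; python3 -m inch '[[[0,0,0,0,0,0,0],[0,0,0,-30,0,0,0],[0,0,0,-80,0,0,0],[0,0,0,-130,0,0,0],[0,0,0,-150,0,0,0],[0,0,0,-150,0,0,0]]]'; python3 - <<'E'
from h import *
rel(.5745,.0085-.048,.22,0)
E
```

```text
time_s: 34.8
position: [0.5585, 0.3809, 0.0844]
orientation: [1.0, -0.0, 0.001, -0.001]
ft_force: [-1.8, 1.3, 9.1]
width: 0.0027
grip_force: 57.7
time_s: 35.4
position: [0.5593, 0.3813, 0.2375]
orientation: [1.0, -0.0, 0.003, -0.002]
ft_force: [0.3, -0.4, -1.6]
width: 0.0023
grip_force: 57.3
t 35.4 shift [ 15.2 420.9  16.1] turn [-0.003 -0.006 -0.   ] q6 2.08
```

```bash
python3 -m inch '[[[0,7,150,0,0,0,0],[0,15,421,0,0,0,0],[0,15,421,0,0,0,0],[0,15,421,0,0,0,0],[0,15,421,0,0,0,0],[0,15,421,0,0,0,0],[0,15,421,0,0,0,0],[0,15,421,0,0,0,0]]]' | grep pos;  python3 -m inch '[[[0,15,20,0,0,0,0],[0,15,20,0,0,0,0]]]' >/dev/null; python3 -m inch '[[[0,0,0,20,0,0,0],[0,0,0,20,0,0,0],[0,0,0,20,0,0,0]]]' |grep pos;python3 - <<'E'
from h import *
s=arm.get_state(); rel(.5745,.0085-.048,.1395,0,s); held(3,(s["position"][0],s["position"][1]+.048),s["position"][2]-.0044)
E
```

```text
position: [0.5713, -0.0211, 0.2322]
position: [0.5865, -0.0385, 0.2125]
t 36.7 shift [-11.8   1.   73.1] turn [-0.     0.002  0.   ] q6 1.4
3 row 183 edges [284.6 319.1] width 34.5 err px 1.62 dx mm 4.8
3 row 187 edges [284.2 318.7] width 34.5 err px 1.38 dx mm 4.0
3 row 191 edges [284.  318.6] width 34.5 err px 1.38 dx mm 4.0
```

```bash
python3 -m inch '[[[0,-17,1,0,0,0,0],[0,-17,1,15,0,0,0],[0,-17,1,30,0,0,0],[0,-17,1,30,0,0,0],[0,-17,1,30,0,0,0]]]' |grep pos;python3 - <<'E'
from h import *
s=arm.get_state(); rel(.5695,.0085-.048,.1395,0,s); held(3,(.5745,.0085),s["position"][2]-.0044); f=cv2.imread("pics/last.png")[:,:,::-1]; held(2,(.5745,.0085),.125,f)
E
```

```text
position: [0.5703, -0.04, 0.1837]
t 37.25 shift [-0.8 -0.5 44.2] turn [ 0. -0.  0.] q6 1.4
3 row 194 edges [278.3 313.1] width 34.8 err px -0.25 dx mm -0.7
3 row 198 edges [278.4 313. ] width 34.5 err px -0.12 dx mm -0.4
3 row 202 edges [278.8 312.6] width 33.8 err px 0.0 dx mm 0.0
2 row 210 edges [274.2 316.5] width 42.3 err px -0.12 dx mm -0.4
2 row 213 edges [272.6 317.2] width 44.6 err px -0.5 dx mm -1.5
2 row 216 edges [269.7 319.1] width 49.3 err px -0.88 dx mm -2.6
```

```bash
python3 -m inch '[[[0,0,0,20,0,0,0],[0,0,0,32,0,0,0],[0,0,0,38,0,0,0],[0,0,0,41,0,0,0],[0,0,0,43,0,0,0],[0,0,0,43,0,0,0],[0,0,0,43,0,0,0]]]'| grep -E "pos|ft";python3 -m inch '[[[0,0,0,0.7,0,0,0],[0,0,0,1,0,0,0],[0,0,0,1,0,0,0]]]'|grep -E "pos|ft"
```

```text
position: [0.5703, -0.0403, 0.1403]
ft_force: [0.3, 0.8, -1.5]
position: [0.5706, -0.0403, 0.1398]
ft_force: [-1.4, -0.0, 9.5]
```

```bash
python3 -m inch '[[[0.25,0,0,-0.5,0,0,0],[0.25,0,0,-0.5,0,0,0],[0.25,0,0,-0.5,0,0,0],[0.25,0,0,-30,0,0,0],[0.25,0,0,-60,0,0,0],[0.45,0,60,-60,0,0,0],[0.45,0,200,-50,0,0,0],[0.45,0,200,-50,0,0,0]]]'|grep -E "pos|ft"; python3 -c "
from h import *
rel(.5595,-.376,.16,0)"
```

```text
position: [0.5701, -0.1915, 0.1927]
ft_force: [0.7, -0.7, -0.2]
t 39.1 shift [-10.7 184.5  32.7] turn [ 0.    -0.001  0.001] q6 1.15
```

```bash
python3 -m inch '[[[0.45,-11,160,20,0,0,0],[0.45,-11,160,20,0,0,0],[0.45,-11,160,20,0,0,0],[0.45,-11,160,20,0,0,0],[0.45,-11,160,20,0,0,0],[0.45,-11,160,20,0,0,0],[0.45,-11,160,20,0,0,0]]]'|grep -E "pos|ft"; python3 - <<'E'
from h import *
rel(.5595,-.376,.101,0)
f=arm.grab_frame("side"); cv2.imwrite("pics/s13.png",f[:,:,::-1]); t=arm.grab_frame("top"); s=cv2.GaussianBlur(cv2.cvtColor(f,cv2.COLOR_RGB2HSV)[:,:,1],(3,3),0).astype(float)
held(3,(.5745,.0085),.135,f)
for z in(.03,.05):
    p=px("side",(.5595,-.413,z)); m=s[int(p[1])]<60; print(p,[x for x in range(300,400) if m[x]!=m[x-1]])
tr=cv2.imread("pics/t7.png"); 
tins([4,3],{4:(.5595,-.413),3:(.5745,.0085)})
E
```

```text
position: [0.5593, -0.3486, 0.1725]
ft_force: [0.6, 0.3, 0.5]
t 39.8 shift [ 0.2 27.4 71.5] turn [-0.     0.     0.001] q6 0.92
3 row 208 edges [274.4 315.7] width 41.3 err px -0.5 dx mm -1.5
3 row 212 edges [273.5 317. ] width 43.5 err px -0.12 dx mm -0.4
3 row 216 edges [269.6 319.2] width 49.5 err px -0.88 dx mm -2.6
[349.78735448 311.56404746] [332, 368]
[350.43803545 303.41949696] [333, 369]
tin 4 exp [425.1 209.1] r out/in 47.9 43.0
tin 3 exp [295.6 203.8] r out/in 60.7 55.9
    [294.1 204.9] 59.0 [0.5709 0.0135]
    [297.4 207.1] 60.6 [0.5636 0.0027]
    [291.6 204.6] 60.3 [0.5716 0.0217]
    [296.4 208.4] 59.9 [0.5594 0.006 ]
```

```bash
python3 -m inch '[[[0.45,0,27,0,0,0,0],[0.45,0,27,30,0,0,0],[0.45,0,27,68,0,0,0],[0.45,0,27,68,0,0,0],[0,0,27,68,0,0,0],[0,0,27,68,0,0,0],[0,0,27,68,0,0,0],[0,0,27,68,0,0,0]]]'; python3 -m inch '[[[0,0,0,0,0,0,0],[0,0,0,-40,0,0,0],[0,0,0,-90,0,0,0],[0,0,0,-130,0,0,0],[0,0,0,-150,0,0,0],[0,0,0,-150,0,0,0]]]'; python3 - <<'E'
from h import *
rel(.5745,.0085+.037,.26,0)
E
```

```text
time_s: 40.75
position: [0.5599, -0.3776, 0.1065]
orientation: [1.0, -0.0, 0.001, 0.001]
ft_force: [-0.9, 0.2, 9.1]
width: 0.0035
grip_force: 59.3
time_s: 41.35
position: [0.5603, -0.3779, 0.2591]
orientation: [1.0, -0.0, 0.003, 0.002]
ft_force: [-0.5, -0.0, -1.3]
width: 0.0033
grip_force: 59.0
t 41.35 shift [  14.2 -423.3   -2.7] turn [ 0.004 -0.006 -0.   ] q6 0.89
```

```bash
python3 -m inch '[[[0,14,-150,0,0,0,0],[0,14,-423,0,0,0,0],[0,14,-423,0,0,0,0],[0,14,-423,0,0,0,0],[0,14,-423,0,0,0,0],[0,14,-423,0,0,0,0],[0,14,-423,0,0,0,0],[0,14,-423,0,0,0,0]]]' | grep pos;  python3 -m inch '[[[0,0,0,0,0,0,0],[0,0,0,0,0,0,0]]]' |grep pos;python3 - <<'E'
from h import *
s=arm.get_state(); rel(.5745,.0085+.037,.1655,0,s); held(4,(s["position"][0],s["position"][1]-.037),s["position"][2]-.0065)
E
```

```text
position: [0.5718, 0.0247, 0.2538]
position: [0.572, 0.0239, 0.2538]
t 42.35 shift [  2.6 -21.6  88.3] turn [0.    0.001 0.002] q6 1.51
4 row 174 edges [285.3 312.3] width 27.0 err px 0.5 dx mm 1.5
4 row 180 edges [284.9 312.1] width 27.3 err px 0.38 dx mm 1.1
4 row 185 edges [284.4 311.7] width 27.3 err px 0.12 dx mm 0.4
```

```bash
python3 -m inch '[[[0,0.5,-21,0,0,0,0],[0,0.5,-21,0,0,0,0],[0,0.5,-21,10,0,0,0],[0,0.5,-21,10,0,0,0],[0,0.5,-21,10,0,0,0]]]' |grep pos;python3 - <<'E'
from h import *
s=arm.get_state(); rel(.5725,.0455,.1655,0,s); held(4,(.5745,.0085),s["position"][2]-.0065); f=cv2.imread("pics/last.png")[:,:,::-1]; held(3,(.5745,.0085),.145,f)
E
```

```text
position: [0.5728, 0.0428, 0.2437]
t 42.9 shift [-0.2 -2.7 78.2] turn [ 0.     0.001 -0.001] q6 1.54
4 row 176 edges [283.  310.1] width 27.0 err px 0.0 dx mm 0.0
4 row 181 edges [282.9 309.9] width 27.0 err px 0.0 dx mm 0.0
4 row 186 edges [282.7 309.7] width 27.0 err px 0.0 dx mm 0.0
3 row 205 edges [277.7 312.8] width 35.0 err px -0.38 dx mm -1.1
3 row 209 edges [274.6 316.1] width 41.5 err px -0.12 dx mm -0.4
3 row 213 edges [272.  317.3] width 45.3 err px -0.75 dx mm -2.2
```

```bash
python3 -m inch '[[[0,-0.5,-2.5,10,0,0,0],[0,-0.5,-2.5,40,0,0,0],[0,-0.5,-2.5,62,0,0,0],[0,-0.5,-2.5,72,0,0,0],[0,-0.5,-2.5,75,0,0,0],[0,-0.5,-2.5,77,0,0,0],[0,-0.5,-2.5,77,0,0,0],[0,-0.5,-2.5,77,0,0,0]]]'| grep -E "pos|ft";python3 -m inch '[[[0,0,0,0.7,0,0,0],[0,0,0,1,0,0,0],[0,0,0,1,0,0,0]]]'|grep -E "pos|ft"
```

```text
position: [0.573, 0.0461, 0.1681]
ft_force: [0.2, -0.1, -0.8]
position: [0.5726, 0.0461, 0.1665]
ft_force: [-0.6, -0.2, -1.2]
```

```bash
python3 -m inch '[[[0,0,0,0.7,0,0,0],[0,0,0,1.3,0,0,0],[0,0,0,1.3,0,0,0]]]'|grep -E "pos|ft"
```

```text
position: [0.5725, 0.0464, 0.1652]
ft_force: [-1.7, 1.6, 3.4]
```

```bash
python3 -m inch '[[[0.25,0,0,-0.5,0,0,0],[0.25,0,0,-0.5,0,0,0],[0.25,0,0,-0.5,0,0,0],[0.25,0,0,-30,0,0,0],[0.25,0,0,-60,0,0,0],[0.35,-60,-60,-60,0,0,0],[0.35,-125,-206,-40,0,0,0],[0.35,-125,-206,-40,0,0,0]]]'|grep -E "pos|ft"; python3 -m inch '[[[0.35,0,-60,0,0,0,0],[0.35,0,-60,0,0,0,0],[0.35,0,-60,0,0,0,0],[0.35,0,-60,0,0,0,0]]]'|grep -E "pos|ft"; python3 -c "
from h import *
rel(.447,.2536,.121,0); t=arm.grab_frame('top'); sil([5],{5:(.447,.28)},t); f=arm.grab_frame('side'); cv2.imwrite('pics/s14.png',f[:,:,::-1]); held(4,(.5745,.0085),.159,f); held(4,(.5745,.0085),.174,f)"
```

```text
position: [0.4901, 0.1704, 0.215]
ft_force: [0.9, 0.2, 1.3]
position: [0.491, 0.2289, 0.2146]
ft_force: [-0.7, 0.3, 0.5]
t 45.55 shift [-44.  -24.7  93.6] turn [0. 0. 0.] q6 1.9
5 px [294.7 209.6] xy [ 0.5341 -0.0052] far-near mm 163.9 width mm 219.4 of 56.0
4 row 202 edges [278.2 313. ] width 34.8 err px -0.12 dx mm -0.4
4 row 207 edges [274.5 314.6] width 40.0 err px -1.0 dx mm -2.9
4 row 212 edges [273.6 316.9] width 43.3 err px -0.12 dx mm -0.4
4 row 197 edges [280.8 308.4] width 27.5 err px -1.25 dx mm -3.7
4 row 202 edges [278.2 313. ] width 34.8 err px -0.12 dx mm -0.4
4 row 207 edges [274.5 314.6] width 40.0 err px -1.0 dx mm -2.9
```

```bash
python3 -m inch '[[[0.35,-44,-25,0,0,0,0],[0.35,-44,-25,20,0,0,0],[0.35,-44,-25,60,0,0,0],[0.35,-44,-25,60,0,0,0],[0.35,-44,-25,60,0,0,0]]]'|grep -E "pos|ft"; python3 -c "
from h import *
rel(.447,.2536,.121,0)"
```

```text
position: [0.4471, 0.2537, 0.155]
ft_force: [0.9, -0.0, -0.4]
t 46.15 shift [-0.1  0.1 34. ] turn [ 0.001  0.001 -0.002] q6 1.97
```

```bash
python3 -m inch '[[[0.35,0,0,20,0,0,0],[0.35,0,0,31,0,0,0],[0.35,0,0,31,0,0,0],[0,0,0,31,0,0,0],[0,0,0,31,0,0,0],[0,0,0,31,0,0,0],[0,0,0,31,0,0,0]]]'; python3 -m inch '[[[0,0,0,0,0,0,0],[0,0,0,-40,0,0,0],[0,0,0,-90,0,0,0],[0,0,0,-130,0,0,0],[0,0,0,-170,0,0,0],[0,0,0,-180,0,0,0],[0,0,0,-180,0,0,0]]]'; python3 - <<'E'
from h import *
rel(.574,.0085-.026,.30,0)
E
```

```text
time_s: 46.85
position: [0.4475, 0.2548, 0.1245]
orientation: [1.0, -0.0, 0.001, -0.0]
ft_force: [-1.7, 0.1, 8.2]
width: 0.0036
grip_force: 55.4
time_s: 47.55
position: [0.4474, 0.2548, 0.3052]
orientation: [1.0, -0.0, 0.002, -0.001]
ft_force: [0.5, 0.2, -1.3]
width: 0.0037
grip_force: 55.3
t 47.55 shift [126.6 272.3   5.3] turn [-0.001 -0.003 -0.   ] q6 1.97
```

```bash
python3 -m inch '[[[0,50,100,0,0,0,0],[0,126,272,0,0,0,0],[0,126,272,0,0,0,0],[0,126,272,0,0,0,0],[0,126,272,0,0,0,0],[0,126,272,0,0,0,0],[0,126,272,0,0,0,0],[0,126,272,0,0,0,0]]]' | grep pos;  python3 -m inch '[[[0,0,0,0,0,0,0],[0,0,0,0,0,0,0]]]' |grep pos;python3 - <<'E'
from h import *
s=arm.get_state(); rel(.574,.0085-.026,.1875,0,s); held(5,(s["position"][0],s["position"][1]+.026),s["position"][2]-.0045); f=cv2.imread("pics/last.png")[:,:,::-1]
sat=cv2.GaussianBlur(cv2.cvtColor(f,cv2.COLOR_RGB2HSV)[:,:,1],(3,3),0)
for v in(194,196,198,200): print(v,sat[v,276:288],sat[v,303:316],px("side",(.5745,.0085,.145)))
E
```

```text
position: [0.5724, -0.0184, 0.3015]
position: [0.5723, -0.0163, 0.3031]
t 48.55 shift [  1.8   1.2 115.6] turn [-0.     0.001  0.001] q6 1.44
5 row 156 edges [282.9 306.4] width 23.5 err px -1.62 dx mm -4.8
5 row 163 edges [286.2 307.2] width 21.0 err px 0.62 dx mm 1.8
5 row 169 edges [286.5 308.5] width 22.0 err px 1.62 dx mm 4.8
194 [ 98  98 100 102  99  82  51  22  12   9   6   5] [  5   5   8  10  18  45  80 100 107 109 109 109 107] [295.86398532 197.00452465]
196 [96 97 98 98 94 78 48 22 11  9  8  7] [  8   7   7   7  19  55  94 113 118 118 116 114 112] [295.86398532 197.00452465]
198 [106 102  94  84  68  47  26  12   7   7   9  10] [  7   8  10  11  17  42  76  98 109 114 115 114 113] [295.86398532 197.00452465]
200 [124 107  76  47  27  15   9   8   5   5   8  10] [  9   9   9  10   9  11  20  33  50  73  95 107 111] [295.86398532 197.00452465]
```

```bash
python3 -m inch '[[[0,0,0,10,0,0,0],[0,0,0,10,0,0,0],[0,0,0,10,0,0,0]]]' |grep pos;python3 - <<'E'
from h import *
s=arm.get_state(); P=s["position"]; rel(.574,.0085-.026,.1875,0,s); f=arm.grab_frame("side"); cv2.imwrite("pics/last.png",f[:,:,::-1])
sat=cv2.GaussianBlur(cv2.cvtColor(f,cv2.COLOR_RGB2HSV)[:,:,1],(3,3),0)
for a in(.65,.75,.85,.93):
    p=px("side",(P[0],P[1]+.026,P[2]-.0045-a*.12)); v=int(p[1]); print(np.round(p,1),sat[v,280:292],sat[v,302:314])
E
```

```text
position: [0.5726, -0.0171, 0.2933]
t 48.9 shift [  1.5   0.4 105.8] turn [-0.     0.001  0.   ] q6 1.44
[295.9 174.5] [232 233 236 238 241 225 168  86  29  12   9   7] [  9   8   8   9  14  23  44  77 103 110 110 109]
[295.8 178.7] [232 231 230 231 222 180 107  43  15  10  10   8] [  8   9  11  15  23  35  57  86 103 108 109 109]
[295.6 182.8] [149 182 212 227 215 159  80  27   9   6   7   7] [  6  11  28  61  91 104 105 103 103 105 108 108]
[295.5 186.1] [136 133 131 134 137 121  76  31  11   9   8   6] [ 10  12  31  69  99 108 106 104 106 107 108 109]
```

```bash
python3 -m inch '[[[0,0,-0.5,20,0,0,0],[0,0,-0.5,45,0,0,0],[0,0,-0.5,70,0,0,0],[0,0,-0.5,90,0,0,0],[0,0,-0.5,99,0,0,0],[0,0,-0.5,103,0,0,0],[0,0,-0.5,104,0,0,0],[0,0,-0.5,104,0,0,0]]]'| grep -E "pos|ft";python3 -m inch '[[[0,0,0,0.7,0,0,0],[0,0,0,1.5,0,0,0],[0,0,0,1.5,0,0,0]]]'|grep -E "pos|ft"
```

```text
position: [0.5734, -0.017, 0.1905]
ft_force: [-0.2, 0.2, -0.3]
position: [0.573, -0.0169, 0.1884]
ft_force: [-0.1, 0.2, -0.5]
```

```bash
python3 -m inch '[[[0,0,0,0.7,0,0,0],[0,0,0,1.3,0,0,0],[0,0,0,1.3,0,0,0]]]'|grep -E "pos|ft";python3 -m inch '[[[0.25,0,0,-0.3,0,0,0],[0.25,0,0,-0.3,0,0,0],[0.25,0,0,-0.3,0,0,0],[0.25,0,0,-40,0,0,0],[0.25,0,0,-80,0,0,0],[0.25,-50,0,-80,0,0,0],[0.25,-120,0,-80,0,0,0],[0.25,-120,0,-80,0,0,0]]]'|grep -E "pos|ft";python3 -m inch '[[[0.25,0,200,0,0,0,0],[0.25,0,200,0,0,0,0],[0.25,0,200,0,0,0,0],[0.25,0,200,0,0,0,0],[0.25,0,200,0,0,0,0],[0.25,0,200,0,0,0,0],[0.25,0,200,0,0,0,0]]]'|grep -E "pos|ft"; python3 - <<'E'
from h import *
f=arm.grab_frame("side"); cv2.imwrite("pics/s15.png",f[:,:,::-1]); t=arm.grab_frame("top"); cv2.imwrite("pics/t15.png",t[:,:,::-1])
sat=cv2.GaussianBlur(cv2.cvtColor(f,cv2.COLOR_RGB2HSV)[:,:,1],(3,3),0)
for z in np.arange(.18,.03,-.008):
    p=px("side",(.5745,.0085,z)); m=sat[int(p[1])]<60; print(round(z,3),np.round(p,1),[x for x in range(255,340) if m[x]!=m[x-1]])
# rim of the tray: near side edge brightness rows before/after
a=cv2.cvtColor(cv2.imread("pics/s6.png"),cv2.COLOR_BGR2GRAY); b=cv2.cvtColor(f,cv2.COLOR_RGB2GRAY)
for u in(285,295,305,315): print(u,a[232:250,u],b[232:250,u])
print("cap",[np.round(pt("top",c,.076),3) for c in cv2.connectedComponentsWithStats(cv2.inRange(cv2.cvtColor(t,cv2.COLOR_RGB2HSV),(24,150,110),(36,255,255)))[3][1:]])
E
```

```text
position: [0.5734, -0.017, 0.1877]
ft_force: [-1.3, -1.2, 10.9]
position: [0.4488, -0.0165, 0.2668]
ft_force: [0.4, 0.4, -0.5]
position: [0.4527, -0.2162, 0.2667]
ft_force: [0.6, -0.7, 1.0]
0.18 [296.2 185.1] [260, 273, 284, 286, 306, 330, 336]
0.172 [296.2 187.9] [258, 274, 285, 286, 305, 330, 338]
0.164 [296.1 190.6] [275, 306, 330]
0.156 [296.  193.3] [281, 310, 331]
0.148 [295.9 196. ] [282, 309, 331]
0.14 [295.8 198.7] [280, 309, 332]
0.132 [295.7 201.4] [279, 313, 333]
0.124 [295.6 204. ] [279, 313, 337]
0.116 [295.6 206.7] [276, 314, 339]
0.108 [295.5 209.3] [256, 275, 317]
0.1 [295.4 211.9] [256, 275, 317]
0.092 [295.3 214.6] [255, 271, 318]
0.084 [295.2 217.2] [270, 320]
0.076 [295.1 219.8] [270, 320]
0.068 [295.1 222.4] [260, 266, 321]
0.06 [295.  224.9] [323]
0.052 [294.9 227.5] [264, 325]
0.044 [294.8 230.1] [256, 265, 325]
0.036 [294.7 232.6] [259, 265, 324, 339]
285 [209 210 208 207 201 180 139 124 128 129 104  84  78  79  78  80  80  77] [104 104 102 106 133 153 136 123 127 127  99  83  77  77  80  81  75  78]
295 [209 210 208 209 207 200 173 138 122 120 108  80  65  70  74  77  77  76] [104 103 103 105 107 137 157 136 122 118 105  80  65  73  72  76  75  78]
305 [205 204 205 204 200 181 142 123 130 130 105  82  76  76  73  75  76  76] [ 96 104 105 107 121 135 130 123 130 130 105  83  76  73  79  76  78  78]
315 [203 204 199 178 134 112 114 111  93  77  77  76  75  72  73  74  75  75] [ 87  99 133 148 128 111 115 113  91  76  76  79  74  72  70  74  75  73]
cap [array([1.009, 0.972, 0.076]), array([0.73 , 0.073, 0.076]), array([0.719, 0.974, 0.076]), array([0.712, 0.55 , 0.076]), array([ 0.442, -0.509,  0.076]), array([0.399, 0.841, 0.076])]
```

```bash
python3 -c "
from bench import arm
print(arm.finish_job())"
```

```text
the job is handed in; nothing more can be done
None
```

I handed the job in: the tray measured level to about 0.003 rad before loading and its front edge has not moved since, all five tins are nested in it widest to narrowest, and the jar stands on the bench by (0.44, -0.51). Pressing on the empty tray with about 43 N to check it pushed its tilt back, so I re-measured afterwards and trimmed only the left knob by hand.

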